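Pack the nut drivers into the nesting twist-lock canister

TASK

Pack the travel canister on the bench: first set the blue inner canister upright down inside the fixed lower half, then stand every nut driver that is in the wooden stand in the inner canister, steel end down. Then put the orange upper half over it all with its black bar turned across the two white lugs, let it sit fully down on the flange, and twist it until the bar lines up with the two white marks, so that it is locked; leave the hammer, pliers and folding hex key where they lie.

Things in the scene. Friction and masses are not known exactly. Their poses are not given: they have to be found in the camera images.
- lower_half: Fixed lower half of the canister. Origin: centre of its underside on the bench, z up. Black round flange, diameter 144 mm, flat top at 12 mm (the upper half comes to rest on it). On that an open dark steel shell, outer diameter 98 mm, inner diameter 90 mm, rim at 58 mm, inner floor at 16 mm. Two white lugs outside the shell on its +x and -x sides: that x axis is the lug line.
- lug (a point): The +x one of two white bayonet lugs (the other at -x): tip centre, 56 mm from the lower half's axis, 26 mm above the bench. Lugs are 14 mm wide, from 22 to 30 mm high. A white mark on the flange rim below each lug shows the lug line when the upper half covers the lugs.
- inner_canister: Blue inner canister, loose, about 0.22 kg, stands upright on the bench. Origin: centre of its underside, z up. Outer diameter 84 mm, 60 mm high, wall 4 mm, floor 4 mm thick: 3 mm clearance all round in the lower half, at any yaw. A cross wall 10 mm thick, up to 56 mm, along its x and y axes makes four open pockets, centred near (+-17.5, +-17.5) mm.
- post_grip (a point): Where to grip the inner canister: on its axis, 88 mm above its underside, on the white central post, which rises from 54 to 104 mm and measures 20 mm along x, 14 mm along y (pinch it along y).
- upper_half: Orange upper half of the canister, loose, about 0.32 kg: hollow cylinder open below, stands upright on the bench. Origin: centre of its open lower rim, z up. Outer diameter 125 mm, inner 118 mm, inside height 120 mm, roof top 124 mm, black grip bar on the roof along its x axis. Seated, its rim rests on the flange: origin 12 mm above the lower half's origin.
- bar_grip (a point): Where to grip the upper half: on its axis, 146 mm above its lower rim, in the middle of the black bar, which is 80 mm long along x, 18 mm wide along y and stands from 124 to 154 mm (pinch it along y).
- tab (a point): The +x one of two tabs inside the upper half's lower rim, below the bar's ends: 6 mm high, reaching in to 52.5 mm from the axis, 23 degrees to either side. They pass the lugs only with the bar 35 to 90 degrees from the lug line (65 is good), 3 mm clearance. Twisting either way until bar and lug line agree (either end) brings them under the lugs; no end stop, light friction, 4 mm play in height.
- stand: Fixed wooden stand block, 96 x 96 mm, 36 mm high; origin: centre of its underside, z up. Four square wells 15.5 mm wide, floor 6 mm above the bench, at (+-25 mm, +-25 mm) along its x and y axes hold the nut drivers upright.
- driver1: Nut driver, straight round rod 105 mm long, 60 g: steel shank 13 mm in diameter for the lower 60 mm, red grip 14 mm in diameter for the upper 45 mm. Origin: centre of the steel end's face, z along the rod towards the grip. Starts upright in a well of the stand, steel end down, top 111 mm above the bench. May be absent.
- driver2: Nut driver, straight round rod 105 mm long, 60 g: steel shank 13 mm in diameter for the lower 60 mm, yellow grip 14 mm in diameter for the upper 45 mm. Origin: centre of the steel end's face, z along the rod towards the grip. Starts upright in a well of the stand, steel end down, top 111 mm above the bench. May be absent.
- driver3: Nut driver, straight round rod 105 mm long, 60 g: steel shank 13 mm in diameter for the lower 60 mm, green grip 14 mm in diameter for the upper 45 mm. Origin: centre of the steel end's face, z along the rod towards the grip. Starts upright in a well of the stand, steel end down, top 111 mm above the bench. May be absent.
- driver4: Nut driver, straight round rod 105 mm long, 60 g: steel shank 13 mm in diameter for the lower 60 mm, white grip 14 mm in diameter for the upper 45 mm. Origin: centre of the steel end's face, z along the rod towards the grip. Starts upright in a well of the stand, steel end down, top 111 mm above the bench. May be absent.
- hammer: Hammer with red rubber head, 240 mm long, lying on the bench, handle along its -x; a bystander.
- pliers: Snap-ring pliers, about 160 mm long, 12 mm high, jaws along +x, origin under the pivot; a bystander.
- hex_tool: Folding hex key tool, 95 x 40 mm, 16 mm high, origin under its centre; a bystander.
Mind the look-alikes: they are no part of the job. Of the things like the inner_canister, leave any that is green; of the rest the larger one is meant.

How it is judged:
By the outcome, as a careful person would: the job done as asked, in the order asked, and still so for the second after the job is handed in, with the robot touching nothing.
Of driver1, driver2, driver3, driver4 only 3 to 4 are there at a start; the rules pass over those that are not, and their reading is None.
At some moment in a run one of upper_half, inner_canister may be knocked a few centimetres aside while the robot is not near it.
It also fails if it takes over 200 s, if anything falls off the work surface, if the arm or the gripper's body presses on something with over 40 N, if the wrist force passes 120 N, or if a joint passes its speed limit or range.

ROBOT

A 6-joint arm with a two-finger parallel gripper is mounted at the origin on the work surface. World frame = base frame: x ahead of the robot, y to its left, z up, the work surface at z = 0. Lengths are in m, angles in rad, forces in N, time in s.
With the tool pointing down it reaches from about 0.3 to 0.875 m from the base axis. Payload 6.4 kg.
Tool frame: the origin (TCP) lies midway between the tips of the shut fingers; the grasp point (between the pads) lies 19 mm behind it; z points along the fingers, y is the line along which they close (so a half turn about z gives the same grasp; the last joint's range is limited). The gripper opens to 85 mm and grips with 20 to 120 N. Pads are 22 mm wide; open, the fingers measure 114 mm over their backs; the gripper's body (76 mm by 85 mm) begins 54 mm behind the grasp point. The pads swing forward as they close: fully open they stand 13 mm farther back than shut.
Start: joints at [-1.428, 0.181, 1.607, -0, 1.354, -0.206], TCP at [0.197, -0.54, 0.231] pointing down, gripper open.
Joint ranges: [-2.99, 2.99], [-0.89, 2.07], [0.3, 2.58], [-1.14, 4.28], [0, 2.63], [-3.12, 3.12]. Speed limits (rad/s): [2.57, 2.57, 3.01, 3.14, 3.14, 3.14].

INTERFACE

Orientations are given as a unit quaternion [w, x, y, z].
In Python, from bench import ctrl gives the robot as it stands.
- The arm moves only by the tool drive_tool, never from a script. Its argument "plan" is a list that holds one entry, the list of rows, each a list of 4 numbers: the shift along the tool's x, y, z scaled (see below), then the turn about the tool's z scaled (see below). In form: [[[x, y, z, roll], ...]]. A call has 1 to 12 rows; each row is the pose to reach, as a shift and turn from the pose commanded when the call began, along the tool's axes at that moment, turning the shorter way round; what a row does not reach only later rows make up. The controller multiplies each number of a shift by 400 mm and each number of a turn by 180 degrees. A row lasts 1/12 s, in which the tool goes at most 41.7 mm and 7.16 degrees, less where a joint would pass 70% of its speed; a pose out of reach is approached as far as the arm can. A call with a number of a shift or a turn outside -1 to 1 is refused whole. A call with a gripper value outside its range is refused whole. "jaw" is the closure, from 0 (fully open) to 1 (shut), set as the call begins (left out, the last holds). The fingers move at their own pace and stop on an object; the grip force is fixed at half the most. Time passes only in rows, so rows that repeat a pose let the fingers close. It gives the time, the measured TCP pose, the force, the opening and the grip force at its end, in the units of the state.
- ctrl.get_obs(): the state, without advancing time (a new reading comes with each control period).
- ctrl.camera(name): name is "side" or "top" or "wrist"; returns (picture, depth): 480x640x3 uint8, red, green, blue; 480x640 float32, m along the optical axis (not along the pixel's ray), 0 where there is no reading.
- ctrl.camera_info(name): a dict with "camera_matrix" (3x3 intrinsics, pixels), "R" (3x3) and "t" (3): a world point X has camera coordinates R X + t; the wrist camera has in their place "T_tool_cam" (4x4, takes a point from camera to tool coordinates, whose origin is the TCP and whose axes are the flange's). Camera axes: x right, y down, z forward; pixel columns grow to the right and rows downward; lengths in m; the calibration is good to about 2 mm. A picture is of the moment at which its call begins: read the wrist's pose just before it. camera_info takes no time and is no camera call.
- ctrl.hand_in(): hands the job in; it is judged then, once.
The state is a dict: "time_s": time; "q": joint angles; "dq": joint speeds; "joint_efforts": joint torques, N m; "eef_pos": TCP position; "eef_rot": TCP orientation; "wrist_force": force on the tool from outside, world axes, zero at the start; "torque": the same for the moment, N m; "opening": opening from 0.0 (shut) to 1.0 (fully open); "grasp_force": force on a finger pad.
Only numpy, scipy, OpenCV 4.12 (cv2) and the standard library are available. Lean on these libraries where they do the work, as an engineer would, in place of code of your own. Each camera call takes 0.05 s, during which the arm holds its last target. There are 200 camera calls.

## Working session

There is one attempt and no reset: what is moved stays moved. The work goes in short steps, Python scripts to look and compute and a tool call to move; the robot and the scene stay as the last step left them, time stands still between calls to the robot, and variables do not carry over. Pictures are saved under pics/ and viewed, at most 14 in all, crops included, and the job is handed in when it is done.

Besides the shell and the picture viewer there is one more tool, called after "Call:" as name(argument=value, ...), one argument or row to a line, values as JSON. drive_tool: Moves the arm, as the interface text tells. Its arguments: {"type":"object","properties":{"plan":{"type":"array"},"jaw":{"type":"number"}},"required":["plan"]}

```bash
ls; mkdir -p pics
python3 - <<'E'
from bench import ctrl
import cv2,numpy as np
o=ctrl.get_obs(); print({k:np.round(v,3) for k,v in o.items()})
for n in ["top","side"]:
    p,d=ctrl.camera(n); cv2.imwrite(f"pics/{n}0.png",p[:,:,::-1]); np.save(f"pics/{n}0d.npy",d)
    i=ctrl.camera_info(n); print(n,{k:np.round(v,4).tolist() for k,v in i.items()})
print(ctrl.camera_info("wrist"))
E
```

```text
pics
{'time_s': np.float64(0.0), 'q': array([-1.428,  0.182,  1.608,  0.   ,  1.354, -0.206]), 'dq': array([-0.   ,  0.001,  0.001,  0.003, -0.   , -0.   ]), 'joint_efforts': array([-1.0000e-03, -4.4487e+01, -3.5133e+01, -0.0000e+00,  9.0000e-03,
        0.0000e+00]), 'eef_pos': array([ 0.196, -0.54 ,  0.23 ]), 'eef_rot': array([-0.001,  0.985,  0.174,  0.   ]), 'wrist_force': array([ 0.1  , -1.178,  0.016]), 'torque': array([ 0.007,  0.006, -0.003]), 'grasp_force': np.float64(0.0), 'opening': np.float64(0.997)}
top {'camera_matrix': [[445.6617, 0.0, 312.7296], [0.0, 445.6617, 239.5594], [0.0, 0.0, 1.0]], 'R': [[0.0239, -0.9996, -0.0155], [-0.9977, -0.0228, -0.0639], [0.0635, 0.017, -0.9978]], 't': [-0.0449, 0.5966, 1.0773]}
side {'camera_matrix': [[508.4374, 0.0, 320.5974], [0.0, 508.4374, 236.1206], [0.0, 0.0, 1.0]], 'R': [[0.9759, -0.2178, -0.0164], [-0.1316, -0.5263, -0.84], [0.1743, 0.8219, -0.5423]], 't': [-0.5763, 0.1538, 0.9732]}
{'camera_matrix': array([[402.68311093,   0.        , 321.29917123],
       [  0.        , 402.68311093, 236.15967873],
       [  0.        ,   0.        ,   1.        ]]), 'T_tool_cam': array([[ 5.05637631e-04, -9.47247561e-01, -3.20502423e-01,
         8.24035643e-02],
       [ 9.99999754e-01,  3.23309807e-04,  6.22095394e-04,
        -2.55611676e-04],
       [-4.85656768e-04, -3.20502659e-01,  9.47247491e-01,
        -1.42633279e-01],
       [ 0.00000000e+00,  0.00000000e+00,  0.00000000e+00,
         1.00000000e+00]])}
```

View pics/top0.png

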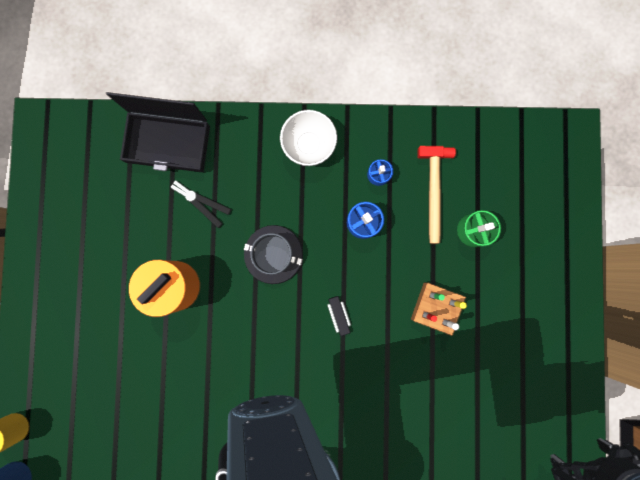

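View pics/side0.png

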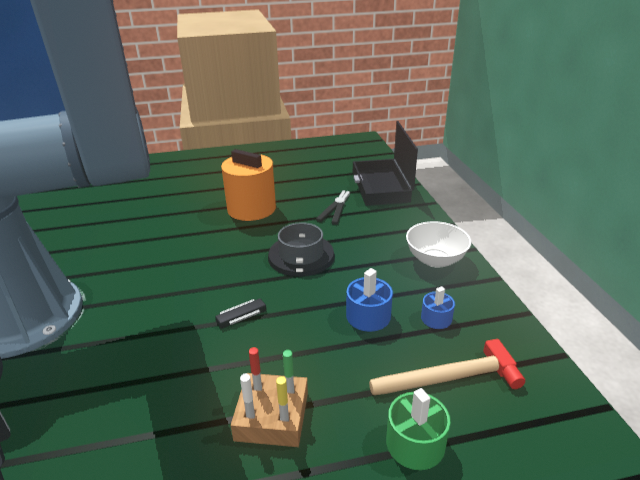

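The look-alikes for the inner canister in the top view are the large blue (366,219), the small blue (380,171) and the green (482,229). I choose the large blue. All four drivers stand in the stand near (440,305). The lower half is at (273,255) and the orange upper half at (163,288).

```bash
cat > h.py <<'E'
from bench import ctrl
import cv2,numpy as np
from scipy.spatial.transform import Rotation as Ro
def Tool(o=None):
    o=o or ctrl.get_obs(); q=o["eef_rot"]; T=np.eye(4)
    T[:3,:3]=Ro.from_quat([q[1],q[2],q[3],q[0]]).as_matrix(); T[:3,3]=o["eef_pos"]; return T
def shot(n):
    """picture, depth, K, camera->world"""
    T=Tool(); i=ctrl.camera_info(n); p,d=ctrl.camera(n)
    if n=="wrist": M=T@i["T_tool_cam"]
    else: M=np.eye(4); M[:3,:3]=np.array(i["R"]).T; M[:3,3]=-M[:3,:3]@np.array(i["t"])
    return p,d,np.array(i["camera_matrix"]),M
def cloud(d,K,M):
    v,u=np.mgrid[:480,:640]; X=np.stack([(u-K[0,2])/K[0,0]*d,(v-K[1,2])/K[1,1]*d,d],-1)@M[:3,:3].T+M[:3,3]
    X[d<=0]=np.nan; return X
def ray(px,K,M,z):
    r=M[:3,:3]@np.linalg.solve(K,[px[0],px[1],1]); return M[:3,3]+r*(z-M[2,3])/r[2]
def proj(X,K,M):
    c=np.linalg.inv(M)@np.append(X,1); u=K@c[:3]; return u[:2]/u[2]
def goal(pos,yaw,T=None):
    """row for vertical tool: TCP at pos, tool y at angle yaw (mod 180)"""
    T=Tool() if T is None else T
    s=T[:3,:3].T@(np.array(pos)-T[:3,3]); y=T[:3,1]; cur=np.arctan2(y[1],y[0])
    da=(yaw-cur+np.pi/2)%np.pi-np.pi/2   # world ccw
    return np.round(np.append(s/0.4,-da/np.pi),4)
E
python3 - <<'E'
from h import *
out=[]
for n in ["top","side"]:
    p,d,K,M=shot(n); X=cloud(d,K,M); hsv=cv2.cvtColor(p,cv2.COLOR_RGB2HSV); z=X[...,2]
    h,s,v=[hsv[...,k].astype(int) for k in range(3)]
    roi=(abs(X[...,0]-0.55)<.35)&(abs(X[...,1])<.5)
    def rep(name,m):
        m=m&roi; nn,l,st,c=cv2.connectedComponentsWithStats(m.astype(np.uint8))
        for k in range(1,nn):
            if st[k,4]>12:
                P=X[l==k]; print(n,name,st[k,4],np.round(c[k]),"med",np.round(np.nanmedian(P,0),3),"mid",np.round((np.nanpercentile(P,2,0)+np.nanpercentile(P,98,0))/2,3),"zmax",np.round(np.nanpercentile(P[:,2],98),3))
    rep("blue",(h>105)&(h<130)&(s>150)&(v>60)); rep("orange",(h>8)&(h<25)&(s>200)&(v>120)&(z>.1))
    rep("bar",(v<70)&(z>.13)&(z<.17)); rep("white",(s<60)&(v>140)&(z>.02)&(z<.13))
    rep("high",(z>.085)&(z<.125)); rep("steel",(z>.052)&(z<.065))
    for (u0,v0) in {"top":[(405,275),(235,215)],"side":[(215,330),(255,215)]}[n]:
        w=75 if n=="top" and u0==405 else 110
        w=100
        out.append(cv2.resize(p[v0:v0+int(w*.75),u0:u0+w],(400,300),interpolation=cv2.INTER_CUBIC))
cv2.imwrite("pics/crop1.png",np.vstack([np.hstack(out[:2]),np.hstack(out[2:])])[:,:,::-1])
E
```

```text
top blue 451 [380. 172.] med [ 0.765 -0.19   0.026] mid [ 0.767 -0.195  0.021] zmax 0.043
top blue 968 [365. 220.] med [ 0.647 -0.156  0.032] mid [ 0.646 -0.156  0.031] zmax 0.062
top orange 138 [165. 287.] med [0.478 0.292 0.125] mid [0.479 0.294 0.124] zmax 0.128
top orange 24 [185. 294.] med [0.46  0.252 0.111] mid [0.463 0.253 0.108] zmax 0.117
top bar 274 [161. 102.] med [0.891 0.312 0.143] mid [0.891 0.318 0.141] zmax 0.152
top bar 141 [158. 288.] med [0.477 0.299 0.149] mid [0.477 0.304 0.144] zmax 0.156
top white 1241 [307. 136.] med [ 0.858 -0.01   0.036] mid [ 0.839 -0.014  0.039] zmax 0.057
top white 46 [434. 170.] med [ 0.773 -0.325  0.024] mid [ 0.775 -0.325  0.024] zmax 0.028
top white 58 [159. 167.] med [0.768 0.351 0.033] mid [0.768 0.351 0.033] zmax 0.036
top white 39 [381. 169.] med [ 0.765 -0.19   0.068] mid [ 0.767 -0.192  0.059] zmax 0.074
top white 74 [366. 218.] med [ 0.645 -0.154  0.103] mid [ 0.645 -0.155  0.083] zmax 0.106
top white 104 [486. 227.] med [ 0.632 -0.424  0.1  ] mid [ 0.636 -0.442  0.069] zmax 0.107
top white 14 [251. 248.] med [0.572 0.118 0.04
[... 3674 characters left out ...]
[ 0.834 -0.014  0.054] mid [ 0.837 -0.015  0.055] zmax 0.057
side steel 706 [369. 295.] med [ 0.641 -0.165  0.057] mid [ 0.646 -0.158  0.058] zmax 0.063
side steel 45 [439. 296.] med [ 0.765 -0.196  0.057] mid [ 0.767 -0.194  0.058] zmax 0.064
side steel 52 [256. 378.] med [ 0.424 -0.311  0.058] mid [ 0.424 -0.31   0.058] zmax 0.064
side steel 44 [289. 381.] med [ 0.471 -0.327  0.058] mid [ 0.471 -0.327  0.058] zmax 0.064
side steel 1362 [418. 422.] med [ 0.628 -0.438  0.057] mid [ 0.632 -0.432  0.057] zmax 0.062
side steel 55 [248. 405.] med [ 0.407 -0.358  0.059] mid [ 0.407 -0.357  0.059] zmax 0.065
side steel 58 [283. 409.] med [ 0.454 -0.374  0.058] mid [ 0.454 -0.373  0.058] zmax 0.065
```

View pics/crop1.png

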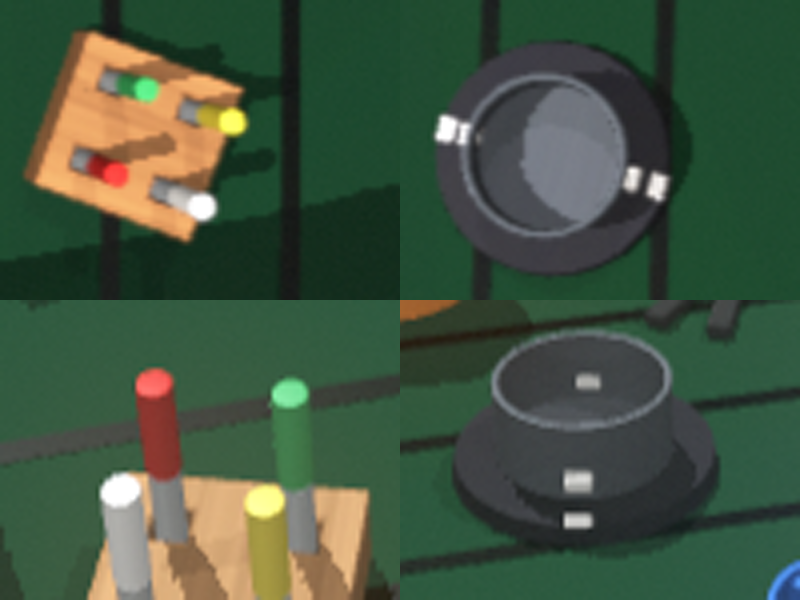

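Both views agree to about 4 mm, and the heights match the text: post 0.105, drivers 0.112, rim 0.059, bar 0.154. Next I look over the stand with the wrist camera, then over the canister.

Call:
drive_tool(
  plan=[
    [[0.747, -0.265, -0.1, 0], [0.747, -0.265, -0.1, 0], [0.747, -0.265, -0.1, 0], [0.747, -0.265, -0.1, 0], [0.747, -0.265, -0.1, 0], [0.747, -0.265, -0.1, 0], [0.747, -0.265, -0.1, 0], [0.747, -0.265, -0.1, 0], [0.747, -0.265, -0.1, 0], [0.747, -0.265, -0.1, 0], [0.747, -0.265, -0.1, 0], [0.747, -0.265, -0.1, 0]],
  ],
)

```text
time_s: 1.2
eef_pos: [0.4402, -0.3393, 0.2709]
eef_rot: [-0.0, 0.985, 0.173, -0.0]
wrist_force: [-0.7, -0.1, -0.5]
opening: 1.001
grasp_force: 0.0
```

```bash
cat >> h.py <<'E'
def save(name):
    p,d,K,M=shot("wrist"); np.savez(f"pics/{name}.npz",p=p,d=d,K=K,M=M); cv2.imwrite(f"pics/{name}.png",p[:,:,::-1]); return p,d,K,M
def blobs(X,m,minpx=30):
    nn,l,st,c=cv2.connectedComponentsWithStats(m.astype(np.uint8))
    for k in range(1,nn):
        if st[k,4]>=minpx:
            P=X[l==k]; P=P[~np.isnan(P[:,0])]
            print(st[k,4],np.round(c[k]),"mean",np.round(P.mean(0),4),"mid",np.round((np.percentile(P,1,0)+np.percentile(P,99,0))/2,4),"size",np.round(np.percentile(P,99,0)-np.percentile(P,1,0),4),"rect",[np.round(a,4) for a in cv2.minAreaRect((P[:,:2]*1000).astype(np.float32))])
E
python3 - <<'E'
from h import *
o=ctrl.get_obs(); print(o["time_s"],o["eef_pos"],o["eef_rot"])
p,d,K,M=save("w_stand"); X=cloud(d,K,M)
blobs(X,(X[...,2]>.107)&(X[...,2]<.12))
blobs(X,(X[...,2]>.033)&(X[...,2]<.04),200)
T=Tool(); print(goal([.646,-.156,.25],np.radians(-70)),goal([.646,-.156,.25],np.radians(20)))
E
```

```text
1.2 [ 0.44018742 -0.33933309  0.27085082] [-2.47666862e-04  9.84943619e-01  1.72875318e-01 -3.61368300e-04]
270 [314. 168.] mean [ 0.4702 -0.3221  0.1109] mid [ 0.47   -0.3221  0.1104] size [0.013  0.0127 0.0044] rect [array([ 469.8506, -322.1572]), array([13.5852, 12.7885]), np.float64(19.9414)]
254 [364. 208.] mean [ 0.4539 -0.369   0.1108] mid [ 0.4536 -0.3692  0.1102] size [0.0131 0.0128 0.0049] rect [array([ 453.616, -369.182]), array([13.5421, 13.4187]), np.float64(57.336)]
241 [274. 217.] mean [ 0.4232 -0.3059  0.1108] mid [ 0.4227 -0.3058  0.11  ] size [0.0129 0.0128 0.0052] rect [array([ 422.9074, -305.8674]), array([13.473 , 13.1091]), np.float64(60.17)]
226 [323. 255.] mean [ 0.407  -0.3528  0.1107] mid [ 0.4065 -0.3528  0.11  ] size [0.0127 0.0128 0.0053] rect [array([ 406.4564, -352.8453]), array([13.2885, 12.9826]), np.float64(19.8276)]
203 [461.  38.] mean [ 0.6045 -0.4055  0.0364] mid [ 0.6094 -0.4149  0.0365] size [0.0384 0.051  0.0068] rect [array([ 604.0951, -411.0332]), array([64.5595, 15.7163]), np.float64(54.5933)]
7895 [319. 187.] mean [ 0.4422 -0.336   0.0361] mid [ 0.4411 -0.3379  0.0361] size [0.1034 0.1087 0.0038] rect [array([ 437.7417, -337.8137]), array([96.2091, 96.4636]), np.float64(70.9333)]
[ 0.64   -0.2563  0.0521 -0.0007] [ 0.64   -0.2563  0.0521  0.4993]
```

View pics/w_stand.png

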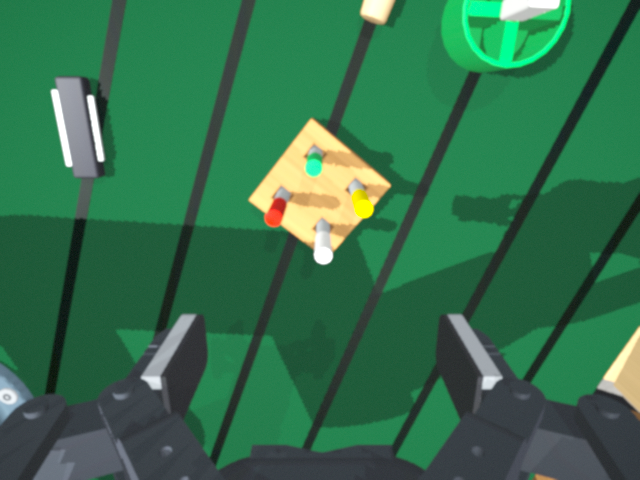

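The wrist view shows drivers green (314,168), yellow (364,208), red (274,217) and white (323,255). Tops measure 0.111 m and the stand is 96 x 96 mm, as described. Now the canister.

Call:
drive_tool(
  plan=[
    [[0.64, -0.256, 0.05, 0], [0.64, -0.256, 0.05, 0], [0.64, -0.256, 0.05, 0], [0.64, -0.256, 0.05, 0], [0.64, -0.256, 0.05, 0], [0.64, -0.256, 0.05, 0], [0.64, -0.256, 0.05, 0], [0.64, -0.256, 0.05, 0], [0.64, -0.256, 0.05, 0], [0.64, -0.256, 0.05, 0], [0.64, -0.256, 0.05, 0]],
  ],
)

```text
time_s: 2.17
eef_pos: [0.6458, -0.1566, 0.2513]
eef_rot: [0.0, 0.985, 0.172, -0.0]
wrist_force: [-0.5, 0.5, 0.9]
opening: 1.0
grasp_force: 0.0
```

Run:
```python
from h import *
o=ctrl.get_obs(); print(o["time_s"],o["eef_pos"])
p,d,K,M=save("w_can"); X=cloud(d,K,M)
near=np.hypot(X[...,0]-.646,X[...,1]+.156)<.07
print("post"); blobs(X,near&(X[...,2]>.099)&(X[...,2]<.11))
print("rim"); blobs(X,near&(X[...,2]>.0575)&(X[...,2]<.064),60)
print("cross");blobs(X,near&(X[...,2]>.052)&(X[...,2]<.0575),60)
cv2.imwrite("pics/w_can_c.png",cv2.resize(p[80:320,160:480],(800,600),interpolation=cv2.INTER_CUBIC)[:,:,::-1])
```

```text
2.1667 [ 0.64583623 -0.15660223  0.25126888]
post
494 [320. 214.] mean [ 0.6469 -0.1554  0.1037] mid [ 0.6465 -0.1555  0.1025] size [0.0208 0.0188 0.0063] rect [array([ 646.1429, -155.7334]), array([20.3748, 13.8606]), np.float64(33.0377)]
rim
1401 [321. 198.] mean [ 0.6479 -0.1552  0.0598] mid [ 0.6464 -0.1557  0.0597] size [0.0816 0.0815 0.004 ] rect [array([ 646.2081, -155.7163]), array([82.9816, 82.9934]), np.float64(55.8955)]
cross
383 [314. 174.] mean [ 0.6658 -0.1429  0.056 ] mid [ 0.6655 -0.1432  0.0557] size [0.0253 0.0204 0.0035] rect [array([ 665.7579, -142.9299]), array([27.6943, 10.1337]), np.float64(32.6379)]
441 [346. 194.] mean [ 0.6586 -0.1745  0.0559] mid [ 0.6584 -0.1746  0.0549] size [0.0216 0.0287 0.005 ] rect [array([ 657.4695, -175.0926]), array([12.5425, 31.1573]), np.float64(32.1663)]
733 [308. 219.] mean [ 0.6267 -0.1512  0.0556] mid [ 0.6266 -0.1581  0.0548] size [0.0368 0.0708 0.0052] rect [array([ 627.0536, -158.005 ]), array([38.0244, 73.4278]), np.float64(2.982)]
```

View pics/w_can_c.png

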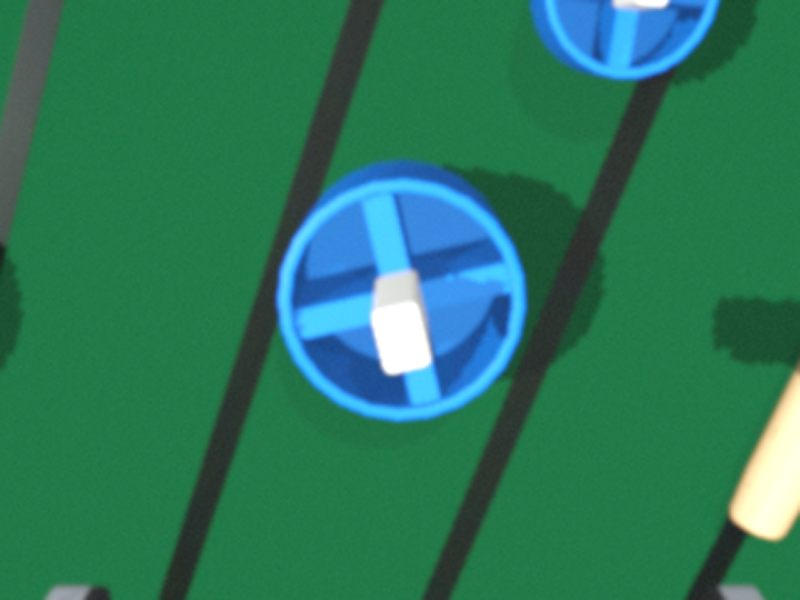

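The chosen one is the large blue canister with white post. In the crop the post top is at (402,338) and the rim centre at (402,300). The rim measures 83 mm across at z 0.060 and the post 20 x 14 mm at 0.104. The centre is (0.6463,-0.1556) and the x axis is at 33°. Next, a quick precise look at the lower half.

Call:
drive_tool(
  plan=[
    [[-0.012, -0.601, 0, 0], [-0.012, -0.601, 0, 0], [-0.012, -0.601, 0, 0], [-0.012, -0.601, 0, 0], [-0.012, -0.601, 0, 0], [-0.012, -0.601, 0, 0], [-0.012, -0.601, 0, 0], [-0.012, -0.601, 0, 0], [-0.012, -0.601, 0, 0]],
  ],
)

```text
time_s: 2.97
eef_pos: [0.5602, 0.0683, 0.2519]
eef_rot: [0.0, 0.985, 0.173, 0.001]
wrist_force: [0.0, 0.4, 1.3]
opening: 1.003
grasp_force: 0.0
```

Run:
```python
from h import *
o=ctrl.get_obs(); print(o["time_s"],o["eef_pos"],o["q"])
p,d,K,M=save("w_low"); X=cloud(d,K,M)
near=np.hypot(X[...,0]-.56,X[...,1]-.068)<.085
hsv=cv2.cvtColor(p,cv2.COLOR_RGB2HSV)
print("rim"); blobs(X,near&(X[...,2]>.054)&(X[...,2]<.062),60)
print("white");blobs(X,near&(hsv[...,2]>150)&(hsv[...,1]<50)&(X[...,2]<.035),10)
print("flange");blobs(X,near&(X[...,2]>.009)&(X[...,2]<.015),60)
g=goal([.6463,-.1556,.14],np.radians(-57)); print(g)
```

```text
2.9667 [0.56024981 0.06828575 0.25185197] [-8.86793372e-02  1.39349227e-01  1.61220362e+00 -5.26347146e-04
  1.38882236e+00  1.13420669e+00]
rim
1725 [322. 200.] mean [0.5604 0.0675 0.0577] mid [0.5599 0.0673 0.057 ] size [0.0953 0.0952 0.0055] rect [array([559.5588,  67.174 ]), array([97.1618, 96.7549]), np.float64(18.6251)]
white
244 [262. 152.] mean [0.5755 0.1331 0.0108] mid [0.5755 0.1335 0.0066] size [0.017  0.0149 0.0156] rect [array([574.9591, 133.5495]), array([13.2619, 18.9209]), np.float64(76.928)]
4375 [335. 194.] mean [0.5618 0.0544 0.0164] mid [0.5608 0.0542 0.0208] size [0.0747 0.0615 0.0126] rect [array([559.7958,  54.8057]), array([66.0582, 77.9881]), np.float64(81.1498)]
206 [273. 164.] mean [0.5705 0.119  0.0235] mid [0.5638 0.1191 0.0209] size [0.0307 0.0123 0.0211] rect [array([563.4278, 120.6563]), array([10.6626, 32.1302]), np.float64(78.7795)]
15 [265. 200.] mean [0.5327 0.1163 0.0125] mid [0.5327 0.1162 0.0127] size [0.0129 0.0041 0.0029] rect [array([532.7377, 116.2647]), array([13.7045,  0.3685]), np.float64(17.8782)]
194 [378. 228.] mean [0.5434 0.0018 0.0118] mid [0.5425 0.0009 0.008 ] size [0.0186 0.0171 0.0162] rect [array([543.2239,   3.4009]), array([22.2955, 18.1001]), np.float64(73.2852)]
flange
6878 [323. 170.] mean [0.5778 0.0729 0.0122] mid [0.56   0.0673 0.0121] size [0.1389 0.1385 0.0039] rect [array([559.5233,  67.2122]), array([143.4261, 143.1381]), np.float64(18.6054)]
[ 0.0117  0.5982  0.2795 -0.0729]
```

View pics/w_low.png

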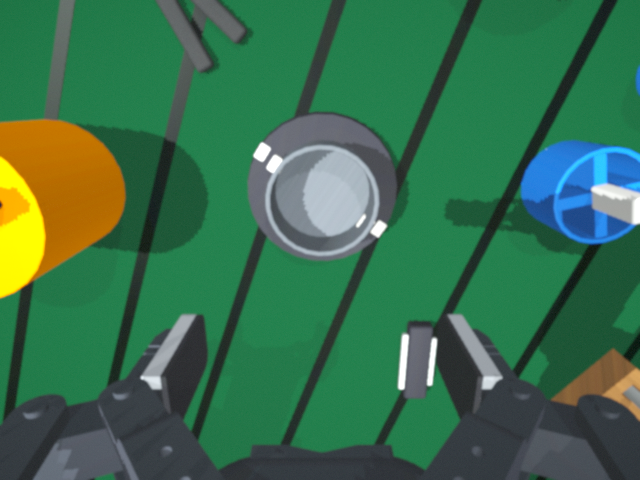

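The lower half's centre is (0.5597, 0.0672), with its rim at 0.0577 and flange at 0.012. Marks at pixels (262,152) and (378,228) give a lug line of about 76.4°. Now I grasp the canister post.

Call:
drive_tool(
  plan=[
    [[0.012, 0.598, 0.25, -0.073], [0.012, 0.598, 0.25, -0.073], [0.012, 0.598, 0.25, -0.073], [0.012, 0.598, 0.25, -0.073], [0.012, 0.598, 0.25, -0.073], [0.012, 0.598, 0.25, -0.073], [0.012, 0.598, 0.25, -0.073], [0.012, 0.598, 0.25, -0.073], [0.012, 0.598, 0.3, -0.073], [0.012, 0.598, 0.38, -0.073], [0.012, 0.598, 0.44, -0.073], [0.012, 0.598, 0.457, -0.073]],
  ],
)

```text
time_s: 4.02
eef_pos: [0.6434, -0.1522, 0.0647]
eef_rot: [-0.002, 0.959, 0.285, -0.002]
wrist_force: [-0.4, 0.1, -1.0]
opening: 0.997
grasp_force: 0.0
```

Call:
drive_tool(
  plan=[
    [[0, 0, 0, 0], [0, 0, 0, 0], [0, 0, 0, 0], [0, 0, 0, 0], [0, 0, 0, 0], [0, 0, 0, 0], [0, 0, 0, 0], [0, 0, 0, 0], [0, 0, 0, 0], [0, 0, 0, 0]],
  ],
  jaw=1,
)

```text
time_s: 4.85
eef_pos: [0.6471, -0.1541, 0.0698]
eef_rot: [0.001, 0.959, 0.285, 0.001]
wrist_force: [-0.4, -0.2, 5.6]
opening: 0.155
grasp_force: 62.0
```

Call:
drive_tool(
  plan=[
    [[0, 0, -0.05, 0], [0, 0, -0.1, 0], [0, 0, -0.15, 0], [0, 0, -0.2, 0], [0, 0, -0.25, 0], [0, 0, -0.3, 0], [0, 0, -0.35, 0], [0, 0, -0.35, 0]],
  ],
)

```text
time_s: 5.52
eef_pos: [0.6482, -0.1545, 0.2128]
eef_rot: [0.002, 0.958, 0.285, 0.002]
wrist_force: [1.1, -0.1, -0.7]
opening: 0.157
grasp_force: 60.9
```

Run:
```python
from h import *
p,d,K,M=save("w_lift"); X=cloud(d,K,M); T=Tool(); hsv=cv2.cvtColor(p,cv2.COLOR_RGB2HSV)
o=ctrl.get_obs(); print(o["eef_pos"],o["q"][5])
L=(X-T[:3,3])@T[:3,:3]
m=(hsv[...,0]>100)&(hsv[...,0]<125)&(hsv[...,1]>120)&(np.hypot(L[...,0],L[...,1])<.07)&(abs(L[...,2])<.15)
print("tool-frame blue"); blobs(L,m,100); P=L[m]; print(np.nanpercentile(P,[1,99],axis=0))
r=m&(L[...,2]<np.nanpercentile(P[:,2],1)+.004); print("rim"); blobs(L,r,40); blobs(X,r,40)
print(goal([.5597,.0672,.22],np.radians(-19)))
```

```text
[ 0.6473693  -0.15425509  0.21037465] 0.5807936843760226
tool-frame blue
16080 [327. 265.] mean [0.0097 0.003  0.0308] mid [0.0081 0.0017 0.0353] size [0.0653 0.0765 0.0579] rect [array([7.3437, 2.0946]), array([80.6598, 67.7279]), np.float64(89.7488)]
[[-0.02452816 -0.03673974  0.00632012]
 [ 0.04073192  0.03995764  0.06422387]]
rim
1398 [378. 283.] mean [0.0101 0.0248 0.0071] mid [ 0.008   0.005  -0.0117] size [0.0655 0.0736 0.0439] rect [array([14.9611, 11.7696]), array([44.7238, 83.7574]), np.float64(34.3346)]
627 [248. 302.] mean [ 0.0013 -0.0307  0.0072] mid [ 0.0056 -0.0217 -0.0174] size [0.0622 0.0323 0.0553] rect [array([  8.5552, -26.0615]), array([69.1277, 20.4791]), np.float64(22.7469)]
1398 [378. 283.] mean [ 0.6694 -0.1695  0.2033] mid [ 0.6664 -0.1552  0.2222] size [0.0443 0.0823 0.0438] rect [array([ 666.3618, -155.9487]), array([83.757 , 44.7166]), np.float64(88.7943)]
627 [248. 302.] mean [ 0.6317 -0.1279  0.2031] mid [ 0.6419 -0.1297  0.2277] size [0.0666 0.0257 0.0554] rect [array([ 640.3209, -127.7694]), array([69.1275, 20.4842]), np.float64(10.3783)]
[ 0.1191 -0.5833 -0.0258 -0.2104]
```

View pics/w_lift.png

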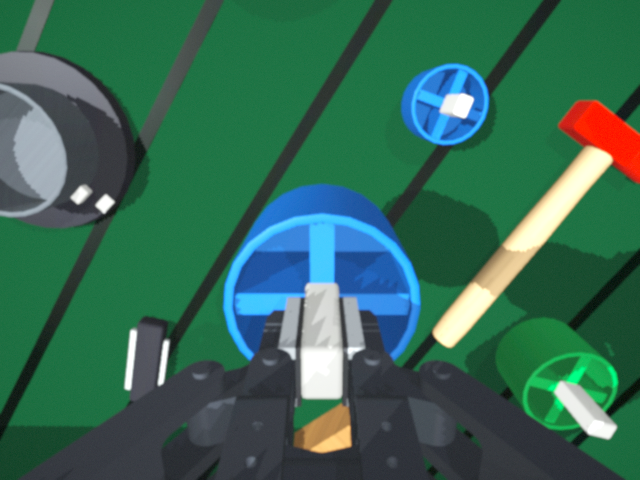

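The grip is good and aligned: opening 0.155 ≈ 14 mm, with the rim centred at u≈322 and hanging clear. Next I go over the lower half.

Call:
drive_tool(
  plan=[
    [[0.02, -0.08, -0.026, -0.035], [0.04, -0.17, -0.026, -0.07], [0.06, -0.26, -0.026, -0.105], [0.08, -0.35, -0.026, -0.14], [0.1, -0.44, -0.026, -0.175], [0.11, -0.52, -0.026, -0.21], [0.12, -0.57, -0.026, -0.21], [0.122, -0.5855, -0.026, -0.21], [0.122, -0.5855, -0.026, -0.21], [0.122, -0.5855, -0.026, -0.21], [0.122, -0.5855, -0.026, -0.21], [0.122, -0.5855, -0.026, -0.21]],
  ],
)

```text
time_s: 6.57
eef_pos: [0.5596, 0.0677, 0.2184]
eef_rot: [-0.0, 0.815, 0.579, -0.0]
wrist_force: [-0.2, 0.1, -3.1]
opening: 0.159
grasp_force: 60.9
```

Run:
```python
from h import *
o=ctrl.get_obs(); print(o["eef_pos"],o["wrist_force"])
p,d,K,M=save("w_over"); X=cloud(d,K,M); T=Tool(); hsv=cv2.cvtColor(p,cv2.COLOR_RGB2HSV)
m=(hsv[...,0]>100)&(hsv[...,0]<125)&(hsv[...,1]>120)&(np.hypot(X[...,0]-.56,X[...,1]-.068)<.08)&(X[...,2]>.1)
P=X[m]; top=np.nanpercentile(P[:,2],99); print("z",np.nanpercentile(P[:,2],[1,50,97,99]))
from scipy.optimize import least_squares
r=P[(P[:,2]>np.nanpercentile(P[:,2],97)-.008)]
R=r[np.hypot(*(r[:,:2]-T[:2,3]).T)>.037]
s=least_squares(lambda c:np.hypot(R[:,0]-c[0],R[:,1]-c[1])-.040,T[:2,3],loss="soft_l1",f_scale=.002); print("centre",s.x,len(R),T[:2,3])
# flange in view
f=(X[...,2]>.009)&(X[...,2]<.015)&(np.hypot(X[...,0]-.56,X[...,1]-.068)<.085); blobs(X,f,100)
print(goal([.5602,.0686,.17],np.radians(-19)))
```

```text
[0.55957245 0.06769479 0.21841792] [-0.2070962   0.11818336 -3.10899942]
z [0.15170953 0.18812382 0.20884928 0.20944154]
centre [0.55989215 0.06794587] 2805 [0.55958417 0.0677753 ]
6622 [322. 159.] mean [0.5711 0.0997 0.0122] mid [0.5602 0.0827 0.0121] size [0.1385 0.1094 0.0039] rect [array([567.0854,  87.3122]), array([100.9147, 143.1526]), np.float64(70.3829)]
[ 0.0025  0.0008  0.1213 -0.001 ]
```

The canister axis measures (0.5599,0.0679), within 1 mm of the lower half's. Lowering now.

Call:
drive_tool(
  plan=[
    [[0, -0.001, 0.05, 0], [0, -0.001, 0.1, 0], [0, -0.001, 0.15, 0], [0, -0.001, 0.19, 0], [0, -0.001, 0.22, 0], [0, -0.001, 0.25, 0], [0, -0.001, 0.27, 0], [0, -0.001, 0.29, 0], [0, -0.001, 0.305, 0], [0, -0.001, 0.317, 0], [0, -0.001, 0.325, 0], [0, -0.001, 0.328, 0]],
  ],
)

```text
time_s: 7.62
eef_pos: [0.5588, 0.0692, 0.0875]
eef_rot: [-0.0, 0.814, 0.58, -0.0]
wrist_force: [0.4, 0.6, -2.1]
opening: 0.153
grasp_force: 60.9
```

Call:
drive_tool(
  plan=[
    [[0, 0, 0.002, 0], [0, 0, 0.004, 0], [0, 0, 0.004, 0]],
  ],
)

```text
time_s: 7.87
eef_pos: [0.559, 0.0692, 0.0864]
eef_rot: [0.0, 0.814, 0.58, 0.0]
wrist_force: [-0.4, -0.7, -2.8]
opening: 0.156
grasp_force: 60.9
```

Call:
drive_tool(
  plan=[
    [[0, 0, 0, 0], [0, 0, 0, 0], [0, 0, 0, 0], [0, 0, -0.01, 0], [0, 0, -0.05, 0], [0, 0, -0.13, 0], [0, 0, -0.23, 0], [0, 0, -0.33, 0], [0, 0, -0.41, 0], [0, 0, -0.41, 0], [0, 0, -0.41, 0]],
  ],
  jaw=0,
)

```text
time_s: 8.78
eef_pos: [0.5604, 0.0691, 0.2535]
eef_rot: [0.002, 0.814, 0.58, 0.002]
wrist_force: [0.2, -0.6, 0.1]
opening: 1.003
grasp_force: 0.0
```

Run:
```python
from h import *
o=ctrl.get_obs(); print(o["eef_pos"],o["q"])
p,d,K,M=save("w_placed"); X=cloud(d,K,M)
near=np.hypot(X[...,0]-.56,X[...,1]-.067)<.06; z=X[...,2]
blobs(X,near&(z>.115)&(z<.124)); blobs(X,near&(z>.0735)&(z<.08),80); blobs(X,near&(z>.06)&(z<.0735),80)
c=[.5597,.0672]
print("to stand above green", goal([.470,-.322,.25],np.radians(26)),goal([.470,-.322,.25],np.radians(-64)))
```

```text
[0.56039433 0.06906546 0.25345149] [-8.75479966e-02  1.35009821e-01  1.61382711e+00 -9.66536087e-07
  1.38647593e+00  2.45272991e-01]
536 [319. 223.] mean [0.559  0.0685 0.1198] mid [0.559  0.068  0.1186] size [0.0162 0.0206 0.0058] rect [array([558.608 ,  67.9045]), array([20.0414, 13.6965]), np.float64(71.2753)]
1510 [319. 206.] mean [0.559  0.069  0.0758] mid [0.5587 0.0679 0.0757] size [0.0814 0.0815 0.004 ] rect [array([558.7924,  67.6064]), array([82.9948, 83.0869]), np.float64(78.2295)]
146 [318. 161.] mean [0.5705 0.1036 0.0671] mid [0.5682 0.0978 0.0668] size [0.0558 0.0231 0.0135] rect [array([569.6942, 101.0412]), array([13.2704, 60.8937]), np.float64(71.9101)]
393 [318. 180.] mean [0.5662 0.0898 0.072 ] mid [0.566  0.0897 0.0719] size [0.0155 0.0267 0.0029] rect [array([566.1636,  89.7117]), array([27.5147,  9.0499]), np.float64(70.8586)]
1691 [319. 218.] mean [0.5554 0.0585 0.0697] mid [0.5577 0.0567 0.0669] size [0.0734 0.0542 0.0131] rect [array([553.5812,  54.5548]), array([48.4139, 75.8319]), np.float64(69.1986)]
to stand above green [-0.9969  0.109   0.0023 -0.2504] [-0.9969  0.109   0.0023  0.2496]
```

View pics/w_placed.png

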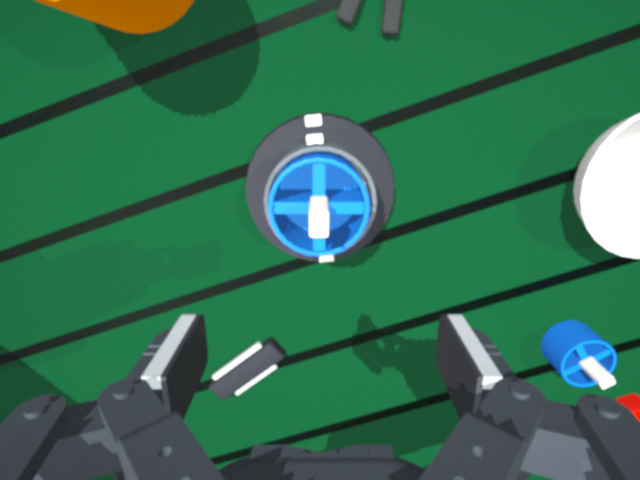

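The canister is seated: rim 0.0758 (16+60 mm), centre (0.5588,0.0677), yaw 71°. Pocket targets at 26 mm radius are A(0.5474,0.0911), B(0.5822,0.0791), C(0.5702,0.0443) and D(0.5354,0.0563). First the green driver, going to B with pinch axis -64°.

Call:
drive_tool(
  plan=[
    [[-0.997, 0.109, 0.002, 0.25], [-0.997, 0.109, 0.002, 0.25], [-0.997, 0.109, 0.002, 0.25], [-0.997, 0.109, 0.002, 0.25], [-0.997, 0.109, 0.002, 0.25], [-0.997, 0.109, 0.002, 0.25], [-0.997, 0.109, 0.002, 0.25], [-0.997, 0.109, 0.002, 0.25], [-0.997, 0.109, 0.002, 0.25], [-0.997, 0.109, 0.1, 0.25], [-0.997, 0.109, 0.2, 0.25], [-0.997, 0.109, 0.2, 0.25]],
  ],
  jaw=0.55,
)

```text
time_s: 9.83
eef_pos: [0.4645, -0.3196, 0.1606]
eef_rot: [-0.007, 0.975, 0.223, -0.004]
wrist_force: [-2.2, 1.7, -1.3]
opening: 0.446
grasp_force: 0.0
```

Run:
```python
from h import *
print(ctrl.get_obs()["eef_pos"],ctrl.get_obs()["opening"],goal([.4702,-.322,.074],np.radians(-64)))
p,d,K,M=shot("wrist"); X=cloud(d,K,M); blobs(X,(X[...,2]>.107)&(X[...,2]<.12)&(abs(X[...,1]+.337)<.06),40)
```

```text
[ 0.46447667 -0.31960871  0.16060379] 0.4463524057259623 [ 0.0114  0.0148  0.2163 -0.0015]
559 [332. 259.] mean [ 0.4706 -0.3216  0.1107] mid [ 0.4703 -0.3217  0.1098] size [0.0129 0.0128 0.0051] rect [array([ 470.257 , -321.8224]), array([13.4941, 13.5421]), np.float64(20.0409)]
59 [399. 310.] mean [ 0.4596 -0.3679  0.1092] mid [ 0.4593 -0.3691  0.1091] size [0.0024 0.009  0.0041] rect [array([ 459.4547, -369.1085]), array([2.37  , 9.4828]), np.float64(3.9215)]
101 [276. 318.] mean [ 0.426  -0.3098  0.1103] mid [ 0.4251 -0.3093  0.1096] size [0.0094 0.0061 0.0046] rect [array([ 425.7102, -310.1124]), array([11.5976,  3.275 ]), np.float64(28.8837)]
450 [331. 373.] mean [ 0.4076 -0.3524  0.1105] mid [ 0.4067 -0.3526  0.1097] size [0.0132 0.0128 0.0053] rect [array([ 406.7123, -352.9818]), array([14.0508, 13.2194]), np.float64(26.2006)]
```

Call:
drive_tool(
  plan=[
    [[0, 0, 0, 0], [0, 0, 0, 0], [0, 0, 0, 0], [0, 0, 0, 0]],
  ],
)

```text
time_s: 10.22
eef_pos: [0.471, -0.3222, 0.1724]
eef_rot: [0.002, 0.974, 0.225, 0.001]
wrist_force: [-0.1, -0.3, 0.6]
opening: 0.454
grasp_force: 0.0
```

Run:
```python
from h import *
print(ctrl.get_obs()["eef_pos"],goal([.4703,-.3218,.074],np.radians(-64)))
```

```text
[ 0.47100696 -0.32215021  0.17242021] [-0.0015 -0.0025  0.246   0.    ]
```

Call:
drive_tool(
  plan=[
    [[0, -0.001, 0.06, 0], [0, -0.001, 0.12, 0], [0, -0.001, 0.18, 0], [0, -0.001, 0.22, 0], [0, -0.001, 0.24, 0], [0, -0.001, 0.246, 0], [0, -0.001, 0.246, 0], [0, -0.001, 0.246, 0], [0, -0.001, 0.246, 0]],
  ],
)

```text
time_s: 10.97
eef_pos: [0.4704, -0.3225, 0.0733]
eef_rot: [0.001, 0.974, 0.224, 0.001]
wrist_force: [0.2, -0.6, -1.2]
opening: 0.448
grasp_force: 0.0
```

Call:
drive_tool(
  plan=[
    [[0, 0, 0, 0], [0, 0, 0, 0], [0, 0, 0, 0], [0, 0, 0, 0], [0, 0, 0, 0], [0, 0, 0, 0], [0, 0, -0.03, 0], [0, 0, -0.1, 0], [0, 0, -0.18, 0], [0, 0, -0.27, 0], [0, 0, -0.36, 0], [0, 0, -0.36, 0]],
  ],
  jaw=1,
)

```text
time_s: 11.97
eef_pos: [0.4725, -0.3246, 0.2248]
eef_rot: [0.006, 0.974, 0.224, 0.003]
wrist_force: [0.6, -1.0, 0.0]
opening: 0.143
grasp_force: 59.2
```

Call:
drive_tool(
  plan=[
    [[0.06, -0.07, 0, 0], [0.12, -0.14, 0, 0], [0.18, -0.21, 0, 0], [0.25, -0.28, 0, 0], [0.32, -0.36, 0, 0], [0.39, -0.44, 0, 0], [0.46, -0.52, 0, 0], [0.53, -0.6, 0, 0], [0.6, -0.68, 0, 0], [0.65, -0.74, 0, 0], [0.68, -0.77, 0, 0], [0.69, -0.779, 0, 0]],
  ],
)

```text
time_s: 12.97
eef_pos: [0.5816, 0.0826, 0.2159]
eef_rot: [-0.0, 0.974, 0.226, 0.0]
wrist_force: [0.0, -0.2, 0.2]
opening: 0.145
grasp_force: 59.2
```

Call:
drive_tool(
  plan=[
    [[0, 0, 0, 0], [0, 0, 0, 0], [0, 0, 0, 0], [0, 0, 0, 0]],
  ],
)

```text
time_s: 13.3
eef_pos: [0.5813, 0.0778, 0.2157]
eef_rot: [0.0, 0.975, 0.223, -0.0]
wrist_force: [-0.3, 0.9, -0.2]
opening: 0.147
grasp_force: 59.2
```

Run:
```python
from h import *
print(ctrl.get_obs()["eef_pos"],goal([.5822,.0791,.089],np.radians(-64)))
p,d,K,M=save("w_drv"); X=cloud(d,K,M)
g=(p[...,1]>p[...,0]+60)&(p[...,1]>p[...,2]+30)&(X[...,2]>.1); blobs(X,g,30)
blobs(X,(X[...,2]>.155)&(X[...,2]<.2),30)
```

```text
[0.58134558 0.07778491 0.21571496] [ 0.0034 -0.0021  0.3168 -0.001 ]
479 [  3. 253.] mean [0.4877 0.2528 0.1237] mid [0.487  0.2539 0.1236] size [0.045  0.0104 0.0034] rect [array([487.0326, 252.4223]), array([49.25  ,  6.2233]), np.float64(11.0922)]
137 [308. 266.] mean [0.5633 0.0788 0.1258] mid [0.5683 0.0795 0.141 ] size [0.0273 0.0094 0.0813] rect [array([567.9108,  79.4027]), array([30.1723,  3.6827]), np.float64(12.9806)]
3415 [321. 348.] mean [0.5848 0.0796 0.2417] mid [0.5821 0.0786 0.2333] size [0.0128 0.0124 0.0431] rect [array([580.5497,  77.7203]), array([17.1227, 13.2266]), np.float64(24.6353)]
49 [292. 351.] mean [0.5861 0.0902 0.2531] mid [0.5858 0.0903 0.253 ] size [0.0031 0.0036 0.0022] rect [array([586.1837,  89.9948]), array([4.5675, 2.1515]), np.float64(64.2967)]
44 [351. 351.] mean [0.5941 0.0741 0.253 ] mid [0.5938 0.0741 0.2527] size [0.0036 0.0021 0.0022] rect [array([593.9696,  74.3449]), array([2.1152, 3.6543]), np.float64(79.9762)]
915 [322. 270.] mean [0.5858 0.0799 0.1799] mid [0.5841 0.0786 0.1777] size [0.0076 0.0111 0.0441] rect [array([584.9387,  79.45  ]), array([ 5.7217, 12.5919]), np.float64(25.1333)]
```

View pics/w_drv.png

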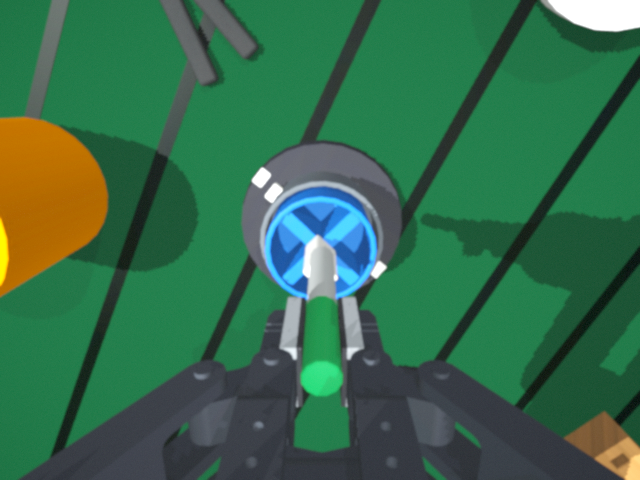

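The green driver hangs upright, and the empty canister is seen below at (321,245). Inserting into pocket B.

Call:
drive_tool(
  plan=[
    [[0.003, -0.002, 0.05, 0], [0.003, -0.002, 0.11, 0], [0.003, -0.002, 0.17, 0], [0.003, -0.002, 0.22, 0], [0.003, -0.002, 0.26, 0], [0.003, -0.002, 0.29, 0], [0.003, -0.002, 0.305, 0], [0.003, -0.002, 0.315, 0], [0.003, -0.002, 0.319, 0], [0.003, -0.002, 0.319, 0], [0.003, -0.002, 0.319, 0], [0.003, -0.002, 0.319, 0]],
  ],
)

```text
time_s: 14.35
eef_pos: [0.5829, 0.0805, 0.0891]
eef_rot: [0.0, 0.975, 0.224, 0.001]
wrist_force: [0.5, 0.4, -0.4]
opening: 0.144
grasp_force: 59.2
```

Call:
drive_tool(
  plan=[
    [[0, 0, 0, 0], [0, 0, 0, 0], [0, 0, 0, 0], [0, 0, 0, 0], [0, 0, -0.03, 0], [0, 0, -0.1, 0], [0, 0, -0.2, 0], [0, 0, -0.3, 0], [0, 0, -0.4, 0], [0, 0, -0.4, 0], [0, 0, -0.4, 0], [0, 0, -0.4, 0]],
  ],
  jaw=0.55,
)

```text
time_s: 15.35
eef_pos: [0.582, 0.0805, 0.2486]
eef_rot: [0.0, 0.975, 0.224, 0.0]
wrist_force: [-0.0, -0.4, -0.5]
opening: 0.45
grasp_force: 0.0
```

Run:
```python
from h import *
print(ctrl.get_obs()["eef_pos"])
p,d,K,M=save("w_g"); X=cloud(d,K,M)
near=np.hypot(X[...,0]-.56,X[...,1]-.067)<.06; blobs(X,near&(X[...,2]>.115)&(X[...,2]<.14),40)
for c in ([.4538,-.3691],[.423,-.3059],[.4067,-.3528]): print(goal([*c,.18],np.radians(-64)),goal([*c,.18],np.radians(26)))
```

```text
[0.58203714 0.08053309 0.24856051]
349 [322. 223.] mean [0.5839 0.0811 0.124 ] mid [0.5832 0.0809 0.121 ] size [0.0129 0.0128 0.0109] rect [array([583.2141,  80.6025]), array([13.4175, 12.8071]), np.float64(26.0325)]
524 [323. 258.] mean [0.5595 0.068  0.1196] mid [0.5591 0.0677 0.1184] size [0.0166 0.0206 0.0062] rect [array([558.6479,  67.3979]), array([20.3419, 13.9584]), np.float64(70.3481)]
[-7.781e-01  8.717e-01  1.685e-01 -4.000e-04] [-0.7781  0.8717  0.1685  0.4996]
[-7.783e-01  6.959e-01  1.687e-01 -4.000e-04] [-0.7783  0.6959  0.1687  0.4996]
[-8.662e-01  7.836e-01  1.687e-01 -4.000e-04] [-0.8662  0.7836  0.1687  0.4996]
```

Green stands upright in pocket B, top 0.125. Next is yellow, going to D.

Call:
drive_tool(
  plan=[
    [[-0.06, 0.07, 0, 0], [-0.14, 0.157, 0, 0], [-0.21, 0.235, 0, 0], [-0.28, 0.314, 0.02, 0], [-0.35, 0.392, 0.06, 0], [-0.42, 0.47, 0.1, 0], [-0.49, 0.549, 0.14, 0], [-0.56, 0.627, 0.168, 0], [-0.63, 0.706, 0.168, 0], [-0.7, 0.784, 0.168, 0], [-0.75, 0.84, 0.168, 0], [-0.778, 0.8715, 0.168, 0]],
  ],
)

```text
time_s: 16.4
eef_pos: [0.4521, -0.372, 0.1785]
eef_rot: [-0.001, 0.975, 0.223, -0.001]
wrist_force: [-0.1, -0.2, -0.4]
opening: 0.452
grasp_force: 0.0
```

Call:
drive_tool(
  plan=[
    [[0, 0, 0, 0], [0, 0, 0, 0], [0, 0, 0, 0], [0, 0, 0.02, 0], [0, 0, 0.07, 0], [0, 0, 0.13, 0], [0, 0, 0.18, 0], [0, 0, 0.23, 0], [0, 0, 0.255, 0], [0, 0, 0.265, 0], [0, 0, 0.265, 0], [0, 0, 0.265, 0]],
  ],
)

```text
time_s: 17.4
eef_pos: [0.4554, -0.369, 0.0756]
eef_rot: [0.0, 0.974, 0.225, 0.0]
wrist_force: [0.7, -0.5, -0.1]
opening: 0.452
grasp_force: 0.0
```

Call:
drive_tool(
  plan=[
    [[0, 0, 0, 0], [0, 0, 0, 0], [0, 0, 0, 0], [0, 0, 0, 0], [0, 0, 0, 0], [0, 0, 0, 0], [0, 0, -0.03, 0], [0, 0, -0.1, 0], [0, 0, -0.18, 0], [0, 0, -0.27, 0], [0, 0, -0.36, 0], [0, 0, -0.36, 0]],
  ],
  jaw=1,
)

```text
time_s: 18.4
eef_pos: [0.4575, -0.3724, 0.2285]
eef_rot: [0.006, 0.974, 0.224, 0.003]
wrist_force: [1.3, -1.2, 0.1]
opening: 0.148
grasp_force: 59.1
```

Call:
drive_tool(
  plan=[
    [[0, 0, 0, 0], [0, 0, 0, 0]],
  ],
)

```text
time_s: 18.57
eef_pos: [0.4544, -0.3688, 0.2189]
eef_rot: [-0.0, 0.975, 0.224, -0.0]
wrist_force: [-0.2, 0.0, -1.5]
opening: 0.142
grasp_force: 59.1
```

Run:
```python
from h import *
print(ctrl.get_obs()["eef_pos"],goal([.5354,.0563,.218],np.radians(-64)))
```

```text
[ 0.45444432 -0.3688027   0.21891467] [ 6.466e-01 -8.674e-01  2.300e-03 -4.000e-04]
```

Call:
drive_tool(
  plan=[
    [[0.05, -0.067, 0, 0], [0.1, -0.135, 0, 0], [0.16, -0.215, 0, 0], [0.22, -0.295, 0, 0], [0.28, -0.376, 0, 0], [0.34, -0.456, 0, 0], [0.4, -0.537, 0, 0], [0.46, -0.617, 0, 0], [0.52, -0.698, 0, 0], [0.58, -0.778, 0, 0], [0.63, -0.845, 0, 0], [0.6466, -0.867, 0, 0]],
  ],
)

```text
time_s: 19.57
eef_pos: [0.5345, 0.0603, 0.2168]
eef_rot: [-0.001, 0.974, 0.226, -0.002]
wrist_force: [0.7, 0.2, -0.5]
opening: 0.142
grasp_force: 59.0
```

Call:
drive_tool(
  plan=[
    [[0, 0, 0, 0], [0, 0, 0, 0], [0, 0, 0, 0], [0, 0, 0, 0], [0, 0, 0.03, 0]],
  ],
)

```text
time_s: 19.98
eef_pos: [0.5372, 0.0544, 0.2087]
eef_rot: [0.001, 0.975, 0.223, 0.002]
wrist_force: [0.7, 0.6, -1.1]
opening: 0.149
grasp_force: 59.0
```

Run:
```python
from h import *
print(ctrl.get_obs()["eef_pos"],goal([.5354,.0563,.0903],np.radians(-64)))
```

```text
[0.53723687 0.05437142 0.20867741] [-0.0031 -0.0071  0.2959 -0.0011]
```

Call:
drive_tool(
  plan=[
    [[0, -0.001, 0.05, 0], [0, -0.001, 0.1, 0], [0, -0.001, 0.15, 0], [0, -0.001, 0.19, 0], [0, -0.001, 0.23, 0], [0, -0.001, 0.26, 0], [0, -0.001, 0.28, 0], [0, -0.001, 0.288, 0], [0, -0.001, 0.292, 0], [0, -0.001, 0.292, 0], [0, -0.001, 0.292, 0], [0, -0.001, 0.292, 0]],
  ],
)

```text
time_s: 20.98
eef_pos: [0.5361, 0.0561, 0.0906]
eef_rot: [0.0, 0.975, 0.224, 0.001]
wrist_force: [-0.2, -0.2, -0.4]
opening: 0.143
grasp_force: 59.1
```

Call:
drive_tool(
  plan=[
    [[0, 0, 0, 0], [0, 0, 0, 0], [0, 0, 0, 0], [0, 0, 0, 0], [0, 0, -0.03, 0], [0, 0, -0.1, 0], [0, 0, -0.2, 0], [0, 0, -0.3, 0], [0, 0, -0.4, 0], [0, 0, -0.4, 0], [0, 0, -0.4, 0], [0, 0, -0.4, 0]],
  ],
  jaw=0.55,
)

```text
time_s: 21.98
eef_pos: [0.5354, 0.0563, 0.2505]
eef_rot: [0.0, 0.975, 0.224, 0.0]
wrist_force: [0.2, -0.6, -0.2]
opening: 0.448
grasp_force: 0.0
```

Run:
```python
from h import *
print(ctrl.get_obs()["eef_pos"],ctrl.get_obs()["q"][5])
p,d,K,M=save("w_y"); X=cloud(d,K,M)
near=np.hypot(X[...,0]-.56,X[...,1]-.067)<.06; blobs(X,near&(X[...,2]>.115)&(X[...,2]<.14),40)
for c in ([.423,-.3059],[.4067,-.3528]): print(goal([*c,.18],np.radians(26)))
```

```text
[0.53537898 0.05627944 0.25051889] 1.0024916921244493
366 [320. 146.] mean [0.5831 0.0807 0.1247] mid [0.5829 0.0807 0.1225] size [0.0131 0.0128 0.0083] rect [array([582.9038,  80.412 ]), array([13.4543, 13.17  ]), np.float64(25.7001)]
586 [321. 186.] mean [0.5589 0.0677 0.1197] mid [0.5587 0.0677 0.1189] size [0.0166 0.0205 0.0056] rect [array([558.5931,  67.4355]), array([20.073, 13.926]), np.float64(70.0747)]
353 [321. 224.] mean [0.5355 0.0563 0.124 ] mid [0.5349 0.056  0.1212] size [0.013  0.0131 0.0102] rect [array([534.7967,  56.0403]), array([13.6431, 13.5082]), np.float64(71.0268)]
[-0.6471  0.6925  0.1735  0.4996]
[-0.735   0.7802  0.1735  0.4996]
```

Both stand upright. Next is red, with a quarter turn to pinch axis 26°, going to A.

Call:
drive_tool(
  plan=[
    [[-0.05, 0.053, 0, -0.039], [-0.1, 0.107, 0, -0.078], [-0.16, 0.171, 0, -0.117], [-0.22, 0.235, 0.02, -0.156], [-0.28, 0.3, 0.04, -0.195], [-0.34, 0.364, 0.08, -0.234], [-0.4, 0.428, 0.12, -0.273], [-0.46, 0.492, 0.15, -0.312], [-0.52, 0.556, 0.173, -0.351], [-0.58, 0.621, 0.173, -0.39], [-0.62, 0.665, 0.173, -0.429], [-0.647, 0.6925, 0.173, -0.468]],
  ],
)

```text
time_s: 23.03
eef_pos: [0.4217, -0.3078, 0.1786]
eef_rot: [-0.002, 0.596, 0.803, 0.0]
wrist_force: [0.6, -0.3, 0.5]
opening: 0.451
grasp_force: 0.0
```

Call:
drive_tool(
  plan=[
    [[0, 0, 0, -0.032], [0, 0, 0, -0.032], [0, 0, 0, -0.032], [0, 0, 0, -0.032], [0, 0, 0, -0.032], [0, 0, 0, -0.032]],
  ],
)

```text
time_s: 23.53
eef_pos: [0.4241, -0.3053, 0.1807]
eef_rot: [-0.0, 0.556, 0.831, 0.0]
wrist_force: [0.1, 0.3, 0.1]
opening: 0.449
grasp_force: 0.0
```

Run:
```python
from h import *
print(ctrl.get_obs()["eef_pos"],ctrl.get_obs()["q"][5],goal([.423,-.3059,.074],np.radians(26)))
p,d,K,M=save("w_r"); X=cloud(d,K,M)
near=np.hypot(X[...,0]-.438,X[...,1]+.338)<.08; blobs(X,near&(X[...,2]>.107)&(X[...,2]<.12),40)
```

```text
[ 0.42407189 -0.30529197  0.18069196] -1.2428040180941666 [-0.0005 -0.003   0.2667 -0.0199]
460 [319. 252.] mean [ 0.4226 -0.3048  0.1107] mid [ 0.4227 -0.3052  0.1099] size [0.0129 0.0126 0.005 ] rect [array([ 422.8779, -305.2526]), array([13.0899, 13.7172]), np.float64(22.5717)]
```

Call:
drive_tool(
  plan=[
    [[0, -0.002, 0.06, -0.02], [0, -0.002, 0.12, -0.02], [0, -0.002, 0.18, -0.02], [0, -0.002, 0.23, -0.02], [0, -0.002, 0.255, -0.02], [0, -0.002, 0.265, -0.02], [0, -0.002, 0.266, -0.02], [0, -0.002, 0.266, -0.02], [0, -0.002, 0.266, -0.02]],
  ],
)

```text
time_s: 24.33
eef_pos: [0.424, -0.3071, 0.0759]
eef_rot: [0.001, 0.53, 0.848, -0.0]
wrist_force: [-0.3, 0.4, -0.8]
opening: 0.448
grasp_force: 0.0
```

Call:
drive_tool(
  plan=[
    [[0, 0, 0, 0], [0, 0, 0, 0], [0, 0, 0, 0], [0, 0, 0, 0], [0, 0, 0, 0], [0, 0, 0, 0], [0, 0, -0.03, 0], [0, 0, -0.1, 0], [0, 0, -0.18, 0], [0, 0, -0.27, 0], [0, 0, -0.36, 0], [0, 0, -0.36, 0]],
  ],
  jaw=1,
)

```text
time_s: 25.33
eef_pos: [0.426, -0.3093, 0.2273]
eef_rot: [0.006, 0.529, 0.848, -0.002]
wrist_force: [2.2, -1.2, 0.2]
opening: 0.144
grasp_force: 59.0
```

Call:
drive_tool(
  plan=[
    [[0, 0, 0, 0], [0, 0, 0, 0], [0, 0, 0, 0]],
  ],
)

```text
time_s: 25.58
eef_pos: [0.4224, -0.3054, 0.217]
eef_rot: [-0.001, 0.53, 0.848, 0.0]
wrist_force: [-0.6, 0.3, -0.7]
opening: 0.143
grasp_force: 59.0
```

Run:
```python
from h import *
print(ctrl.get_obs()["eef_pos"],goal([.5474,.0911,.218],np.radians(26)))
```

```text
[ 0.42238006 -0.30542434  0.21702827] [ 7.535e-01  7.160e-01 -8.000e-04  2.000e-04]
```

Call:
drive_tool(
  plan=[
    [[0.05, 0.048, -0.02, 0], [0.11, 0.105, -0.03, 0], [0.18, 0.171, -0.03, 0], [0.25, 0.238, -0.03, 0], [0.32, 0.304, -0.03, 0], [0.39, 0.37, -0.03, 0], [0.46, 0.437, -0.03, 0], [0.53, 0.504, -0.03, 0], [0.6, 0.57, -0.03, 0], [0.67, 0.637, -0.03, 0], [0.73, 0.694, -0.02, 0], [0.753, 0.716, 0, 0]],
  ],
)

```text
time_s: 26.58
eef_pos: [0.5484, 0.0941, 0.2175]
eef_rot: [-0.001, 0.528, 0.849, 0.0]
wrist_force: [-0.7, -0.9, -0.3]
opening: 0.148
grasp_force: 59.0
```

Call:
drive_tool(
  plan=[
    [[0, 0, 0, 0], [0, 0, 0, 0], [0, 0, 0, 0], [0, 0, 0, 0], [0, 0, 0, 0], [0, 0, 0, 0]],
  ],
)

```text
time_s: 27.08
eef_pos: [0.5484, 0.0889, 0.2188]
eef_rot: [0.0, 0.53, 0.848, 0.0]
wrist_force: [-0.3, -0.4, 0.0]
opening: 0.144
grasp_force: 59.0
```

Run:
```python
from h import *
print(ctrl.get_obs()["eef_pos"],goal([.5474,.0911,.0893],np.radians(26)))
```

```text
[0.54835847 0.08890794 0.21882357] [ 6.100e-03  1.000e-04  3.238e-01 -3.000e-04]
```

Call:
drive_tool(
  plan=[
    [[0.003, 0, 0.05, 0], [0.003, 0, 0.11, 0], [0.003, 0, 0.17, 0], [0.003, 0, 0.22, 0], [0.003, 0, 0.26, 0], [0.003, 0, 0.29, 0], [0.003, 0, 0.308, 0], [0.003, 0, 0.317, 0], [0.003, 0, 0.321, 0], [0.003, 0, 0.321, 0], [0.003, 0, 0.321, 0], [0.003, 0, 0.321, 0]],
  ],
)

```text
time_s: 28.08
eef_pos: [0.5484, 0.0911, 0.0911]
eef_rot: [0.001, 0.53, 0.848, 0.0]
wrist_force: [-0.4, 0.5, 0.2]
opening: 0.144
grasp_force: 59.0
```

Call:
drive_tool(
  plan=[
    [[0, 0, 0, 0], [0, 0, 0, 0], [0, 0, 0, 0], [0, 0, 0, 0], [0, 0, -0.03, 0], [0, 0, -0.1, 0], [0, 0, -0.2, 0], [0, 0, -0.3, 0], [0, 0, -0.4, 0], [0, 0, -0.4, 0], [0, 0, -0.4, 0], [0, 0, -0.4, 0]],
  ],
  jaw=0.55,
)

```text
time_s: 29.08
eef_pos: [0.5475, 0.0912, 0.2505]
eef_rot: [0.0, 0.53, 0.848, 0.0]
wrist_force: [-0.2, 0.2, -0.5]
opening: 0.452
grasp_force: 0.0
```

Run:
```python
from h import *
print(ctrl.get_obs()["eef_pos"],ctrl.get_obs()["q"][5])
p,d,K,M=save("w_y"); X=cloud(d,K,M)
near=np.hypot(X[...,0]-.56,X[...,1]-.067)<.06; blobs(X,near&(X[...,2]>.115)&(X[...,2]<.14),40)
for c in ([.4067,-.3528],): print(goal([*c,.18],np.radians(26)))
```

```text
[0.54754751 0.09115352 0.25052433] -0.5034260640515313
349 [322. 222.] mean [0.547  0.0935 0.124 ] mid [0.5474 0.0928 0.1211] size [0.013  0.0129 0.0107] rect [array([547.4073,  92.576 ]), array([12.8548, 13.4371]), np.float64(26.5323)]
519 [321. 255.] mean [0.5583 0.0687 0.1196] mid [0.5584 0.0683 0.1185] size [0.017  0.0207 0.0062] rect [array([558.6412,  67.9319]), array([20.1705, 13.9487]), np.float64(71.6344)]
343 [359. 256.] mean [0.582  0.082  0.1238] mid [0.5825 0.0812 0.121 ] size [0.0125 0.0128 0.0109] rect [array([582.7314,  81.1584]), array([13.2553, 13.2115]), np.float64(22.0131)]
348 [284. 257.] mean [0.5345 0.0574 0.1236] mid [0.5347 0.0564 0.121 ] size [0.0131 0.013  0.0112] rect [array([534.7787,  56.2399]), array([13.1867, 13.6207]), np.float64(60.5599)]
[-8.435e-01 -8.020e-01  1.736e-01  2.000e-04]
```

Three are in, all upright with tops at 0.124. Next is white, going to C.

Call:
drive_tool(
  plan=[
    [[-0.06, -0.057, 0, 0], [-0.13, -0.124, 0, 0], [-0.2, -0.19, 0, 0], [-0.28, -0.266, 0.02, 0], [-0.36, -0.342, 0.06, 0], [-0.44, -0.418, 0.1, 0], [-0.52, -0.494, 0.14, 0], [-0.6, -0.57, 0.173, 0], [-0.67, -0.637, 0.173, 0], [-0.74, -0.704, 0.173, 0], [-0.8, -0.76, 0.173, 0], [-0.8435, -0.802, 0.173, 0]],
  ],
)

```text
time_s: 30.13
eef_pos: [0.4053, -0.3545, 0.1786]
eef_rot: [-0.002, 0.53, 0.848, 0.0]
wrist_force: [0.2, 0.8, -0.2]
opening: 0.448
grasp_force: 0.0
```

Call:
drive_tool(
  plan=[
    [[0, 0, 0, 0], [0, 0, 0, 0], [0, 0, 0, 0], [0, 0, 0, 0], [0, 0, 0, 0], [0, 0, 0, 0]],
  ],
)

```text
time_s: 30.63
eef_pos: [0.4081, -0.3516, 0.1808]
eef_rot: [-0.0, 0.529, 0.849, 0.0]
wrist_force: [0.7, -0.6, -0.5]
opening: 0.451
grasp_force: 0.0
```

Run:
```python
from h import *
print(ctrl.get_obs()["eef_pos"],goal([.4067,-.3528,.074],np.radians(26)))
p,d,K,M=save("w_r"); X=cloud(d,K,M)
near=np.hypot(X[...,0]-.438,X[...,1]+.338)<.08; blobs(X,near&(X[...,2]>.107)&(X[...,2]<.12),40)
```

```text
[ 0.40810824 -0.35162114  0.18077154] [-0.0012 -0.0045  0.2669  0.0008]
463 [318. 253.] mean [ 0.406  -0.3521  0.1108] mid [ 0.4062 -0.3524  0.1099] size [0.0128 0.0127 0.0048] rect [array([ 406.3725, -352.5344]), array([13.5816, 13.3395]), np.float64(62.4308)]
```

Call:
drive_tool(
  plan=[
    [[0, -0.002, 0.06, 0], [0, -0.002, 0.12, 0], [0, -0.002, 0.18, 0], [0, -0.002, 0.23, 0], [0, -0.002, 0.255, 0], [0, -0.002, 0.265, 0], [0, -0.002, 0.266, 0], [0, -0.002, 0.266, 0], [0, -0.002, 0.266, 0]],
  ],
)

```text
time_s: 31.43
eef_pos: [0.4077, -0.3541, 0.0759]
eef_rot: [0.001, 0.53, 0.848, -0.0]
wrist_force: [0.4, 0.2, 0.6]
opening: 0.446
grasp_force: 0.0
```

Call:
drive_tool(
  plan=[
    [[0, 0, 0, 0], [0, 0, 0, 0], [0, 0, 0, 0], [0, 0, 0, 0], [0, 0, 0, 0], [0, 0, 0, 0], [0, 0, -0.03, 0], [0, 0, -0.1, 0], [0, 0, -0.18, 0], [0, 0, -0.27, 0], [0, 0, -0.36, 0], [0, 0, -0.36, 0]],
  ],
  jaw=1,
)

```text
time_s: 32.43
eef_pos: [0.4095, -0.3565, 0.2274]
eef_rot: [0.006, 0.529, 0.848, -0.002]
wrist_force: [1.1, -1.5, -0.2]
opening: 0.146
grasp_force: 59.1
```

Call:
drive_tool(
  plan=[
    [[0, 0, 0, 0], [0, 0, 0, 0], [0, 0, 0, 0]],
  ],
)

```text
time_s: 32.68
eef_pos: [0.4062, -0.3523, 0.217]
eef_rot: [-0.001, 0.53, 0.848, 0.001]
wrist_force: [0.4, 1.4, -1.1]
opening: 0.144
grasp_force: 59.1
```

Run:
```python
from h import *
print(ctrl.get_obs()["eef_pos"],goal([.5702,.0443,.218],np.radians(26)))
```

```text
[ 0.40620151 -0.35225865  0.21698973] [ 7.108e-01  8.036e-01 -9.000e-04  2.000e-04]
```

Call:
drive_tool(
  plan=[
    [[0.05, 0.056, -0.02, 0], [0.1, 0.113, -0.03, 0], [0.16, 0.181, -0.03, 0], [0.23, 0.26, -0.03, 0], [0.3, 0.339, -0.03, 0], [0.37, 0.418, -0.03, 0], [0.44, 0.497, -0.03, 0], [0.51, 0.576, -0.03, 0], [0.58, 0.655, -0.03, 0], [0.64, 0.723, -0.03, 0], [0.69, 0.78, -0.02, 0], [0.71, 0.8035, 0, 0]],
  ],
)

```text
time_s: 33.68
eef_pos: [0.5714, 0.0471, 0.2174]
eef_rot: [-0.001, 0.528, 0.849, 0.0]
wrist_force: [-0.3, 0.8, 0.1]
opening: 0.146
grasp_force: 59.1
```

Call:
drive_tool(
  plan=[
    [[0, 0, 0, 0], [0, 0, 0, 0], [0, 0, 0, 0], [0, 0, 0, 0], [0, 0, 0, 0], [0, 0, 0, 0], [0, 0, 0, 0], [0, 0, 0, 0]],
  ],
)

```text
time_s: 34.35
eef_pos: [0.571, 0.0425, 0.2188]
eef_rot: [0.0, 0.53, 0.848, 0.0]
wrist_force: [-0.8, 0.2, -0.2]
opening: 0.141
grasp_force: 59.1
```

Run:
```python
from h import *
print(ctrl.get_obs()["eef_pos"],goal([.5702,.0443,.0893],np.radians(26)))
```

```text
[0.57104856 0.04251286 0.2187955 ] [ 5.000e-03 -1.000e-04  3.237e-01 -0.000e+00]
```

Call:
drive_tool(
  plan=[
    [[0.004, 0, 0.05, 0], [0.004, 0, 0.11, 0], [0.004, 0, 0.17, 0], [0.004, 0, 0.22, 0], [0.004, 0, 0.26, 0], [0.004, 0, 0.29, 0], [0.004, 0, 0.308, 0], [0.004, 0, 0.317, 0], [0.004, 0, 0.321, 0], [0.004, 0, 0.321, 0], [0.004, 0, 0.321, 0], [0.004, 0, 0.321, 0]],
  ],
)

```text
time_s: 35.35
eef_pos: [0.571, 0.0444, 0.0911]
eef_rot: [0.001, 0.53, 0.848, 0.0]
wrist_force: [0.9, -0.3, -1.0]
opening: 0.145
grasp_force: 59.1
```

Call:
drive_tool(
  plan=[
    [[0, 0, 0, 0], [0, 0, 0, 0], [0, 0, 0, 0], [0, 0, 0, 0], [0, 0, -0.03, 0], [0, 0, -0.1, 0], [0, 0, -0.2, 0], [0, 0, -0.3, 0], [0, 0, -0.4, 0], [0, 0, -0.4, 0], [0, 0, -0.4, 0], [0, 0, -0.4, 0]],
  ],
  jaw=0.55,
)

```text
time_s: 36.35
eef_pos: [0.5701, 0.0445, 0.2505]
eef_rot: [0.0, 0.53, 0.848, 0.0]
wrist_force: [-0.7, 0.3, 0.0]
opening: 0.45
grasp_force: 0.0
```

Run:
```python
from h import *
print(ctrl.get_obs()["eef_pos"],ctrl.get_obs()["q"])
p,d,K,M=save("w_w"); X=cloud(d,K,M)
near=np.hypot(X[...,0]-.56,X[...,1]-.067)<.06; blobs(X,near&(X[...,2]>.115)&(X[...,2]<.14),40)
for n in("top","side"):
    p,d,K,M=shot(n); X=cloud(d,K,M); v=p.max(2); z=X[...,2]
    b=(v<70)&(z>.135)&(z<.165)&(X[...,0]<.7)&(X[...,0]>.3)&(X[...,1]>.15); print(n); blobs(X,b)
    blobs(X,(z>.15)&(z<.16)&(X[...,0]<.7)&(X[...,0]>.3)&(X[...,1]>.15))
print(goal([.478,.304,.29],np.radians(26)))
```

```text
[0.57010857 0.04453794 0.25052513] [-1.29505092e-01  1.57454646e-01  1.59441111e+00 -2.95497431e-05
  1.38916569e+00 -5.84060819e-01]
363 [323. 147.] mean [0.5474 0.0927 0.1247] mid [0.5474 0.0926 0.1217] size [0.0129 0.013  0.0101] rect [array([547.6399,  92.3689]), array([12.6628, 13.5445]), np.float64(27.1095)]
586 [321. 186.] mean [0.5585 0.0683 0.1198] mid [0.5586 0.0681 0.1186] size [0.0167 0.0206 0.0061] rect [array([558.8117,  67.7779]), array([20.0138, 14.2523]), np.float64(71.2796)]
364 [361. 186.] mean [0.5822 0.0813 0.1241] mid [0.5827 0.0811 0.121 ] size [0.013  0.0128 0.0114] rect [array([582.6406,  80.7116]), array([13.0005, 13.4471]), np.float64(28.4363)]
360 [282. 187.] mean [0.5347 0.0567 0.1243] mid [0.5347 0.0563 0.1214] size [0.0126 0.0127 0.0105] rect [array([534.7636,  56.1106]), array([13.3179, 13.2675]), np.float64(88.0949)]
345 [322. 222.] mean [0.5696 0.0467 0.124 ] mid [0.57   0.0459 0.1209] size [0.0128 0.0128 0.011 ] rect [array([569.9421,  45.8971]), array([12.8112, 13.0702]), np.float64(24.1839)]
top
123 [157. 288.] mean [0.4768 0.3011 0.1479] mid [0.4
[... 211 characters left out ...]
3  0.0584 0.008 ] rect [array([476.0716, 311.5617]), array([18.5398, 80.2584]), np.float64(47.6758)]
side
203 [246. 158.] mean [0.4755 0.301  0.1443] mid [0.4755 0.3042 0.1443] size [0.0656 0.0551 0.018 ] rect [array([472.3561, 303.1999]), array([18.1434, 82.4035]), np.float64(56.5776)]
252 [228.  59.] mean [0.498  1.2376 0.1548] mid [0.5025 1.2373 0.155 ] size [0.3636 0.0271 0.0099] rect [array([ 502.575 , 1238.2961]), array([370.8155,  28.1027]), np.float64(0.9829)]
117 [246. 154.] mean [0.4767 0.3069 0.1528] mid [0.476  0.3091 0.1528] size [0.0651 0.059  0.005 ] rect [array([474.942 , 308.5775]), array([20.8665, 79.0498]), np.float64(49.8012)]
[ 6.829e-01  7.950e-02 -1.031e-01  2.000e-04]
```

View pics/w_w.png

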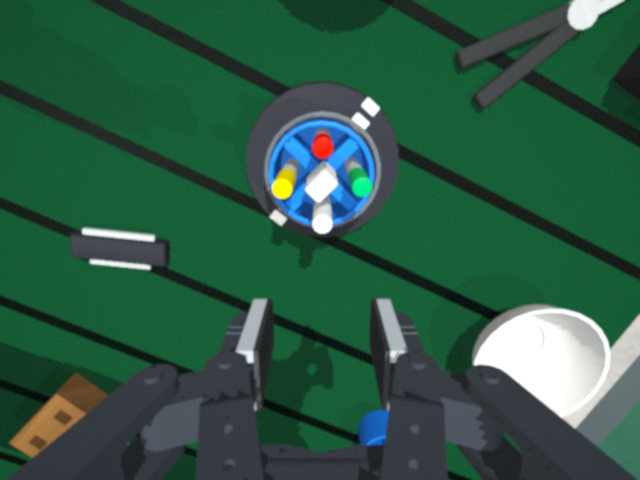

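All four drivers stand in the pockets: red (322,147), yellow (282,187), green (361,186), white (322,222). The upper half is unmoved, with its bar near (0.476,0.310) and its axis at -42°. Next, a close look from above.

Call:
drive_tool(
  plan=[
    [[0.1, 0.012, -0.08, 0], [0.2, 0.023, -0.1, -0.03], [0.3, 0.035, -0.1, -0.06], [0.4, 0.047, -0.1, -0.09], [0.5, 0.058, -0.1, -0.122], [0.6, 0.07, -0.1, -0.122], [0.67, 0.08, -0.1, -0.122], [0.6985, 0.0815, -0.1, -0.122], [0.6985, 0.0815, -0.1, -0.122], [0.6985, 0.0815, -0.1, -0.122], [0.6985, 0.0815, -0.1, -0.122], [0.6985, 0.0815, -0.1, -0.122]],
  ],
  jaw=0,
)

```text
time_s: 37.5
eef_pos: [0.4775, 0.3084, 0.2896]
eef_rot: [-0.0, 0.359, 0.933, -0.0]
wrist_force: [1.2, 0.0, 0.2]
opening: 0.999
grasp_force: 0.0
```

Call:
drive_tool(
  plan=[
    [[0, 0, 0, 0], [0, 0, 0, 0], [0, 0, 0, 0]],
  ],
)

```text
time_s: 37.75
eef_pos: [0.4774, 0.3091, 0.2902]
eef_rot: [0.0, 0.359, 0.933, 0.0]
wrist_force: [-0.1, -0.4, -1.0]
opening: 0.997
grasp_force: 0.0
```

Run:
```python
from h import *
print(ctrl.get_obs()["eef_pos"])
p,d,K,M=save("w_up"); X=cloud(d,K,M); z=X[...,2]; near=np.hypot(X[...,0]-.476,X[...,1]-.31)<.1
print("bar");blobs(X,near&(z>.15)&(z<.16)); print("roof");blobs(X,near&(z>.121)&(z<.127),60)
c=(.476,.311);print(goal([*c,.127],np.radians(48)))
```

```text
[0.47735377 0.3091081  0.29017199]
bar
2611 [322. 213.] mean [0.4736 0.3131 0.1538] mid [0.4746 0.3121 0.1534] size [0.0621 0.0588 0.0044] rect [array([475.1274, 311.9657]), array([17.6692, 78.9669]), np.float64(47.4398)]
roof
16184 [322. 200.] mean [0.4723 0.3143 0.1242] mid [0.475  0.3118 0.1242] size [0.1169 0.1167 0.0033] rect [array([475.4801, 311.3343]), array([124.0099, 124.1471]), np.float64(15.4968)]
[ 5.30e-03  1.00e-03  4.08e-01 -3.00e-04]
```

View pics/w_up.png

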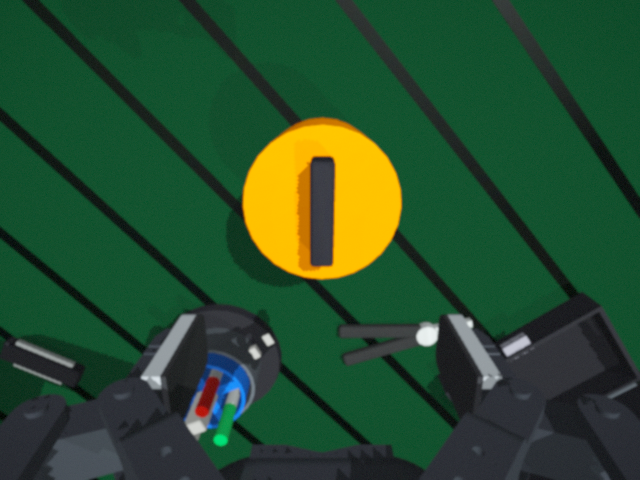

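The bar centre is (0.4752,0.3117), measuring 79 x 18 mm at z 0.154, with its axis at -42.5°. The roof is at 0.124, pixel (322,200). Grasping now.

Call:
drive_tool(
  plan=[
    [[0.008, 0.001, 0.08, 0.002], [0.008, 0.001, 0.16, 0.002], [0.008, 0.001, 0.24, 0.002], [0.008, 0.001, 0.31, 0.002], [0.008, 0.001, 0.36, 0.002], [0.008, 0.001, 0.39, 0.002], [0.008, 0.001, 0.402, 0.002], [0.008, 0.001, 0.406, 0.002], [0.008, 0.001, 0.406, 0.002], [0.008, 0.001, 0.406, 0.002], [0.008, 0.001, 0.406, 0.002], [0.008, 0.001, 0.406, 0.002]],
  ],
)

```text
time_s: 38.8
eef_pos: [0.4756, 0.3126, 0.129]
eef_rot: [0.001, 0.361, 0.932, 0.001]
wrist_force: [-0.4, -0.0, -1.0]
opening: 1.001
grasp_force: 0.0
```

Call:
drive_tool(
  plan=[
    [[0, 0, 0, 0], [0, 0, 0, 0], [0, 0, 0, 0], [0, 0, 0, 0], [0, 0, 0, 0], [0, 0, 0, 0], [0, 0, 0, 0], [0, 0, 0, 0], [0, 0, 0, 0], [0, 0, 0, 0]],
  ],
  jaw=1,
)

```text
time_s: 39.63
eef_pos: [0.4748, 0.3122, 0.1278]
eef_rot: [0.0, 0.361, 0.932, -0.0]
wrist_force: [-0.8, -2.1, 2.6]
opening: 0.2
grasp_force: 59.4
```

Call:
drive_tool(
  plan=[
    [[0, 0, -0.02, 0], [0, 0, -0.06, 0], [0, 0, -0.12, 0], [0, 0, -0.18, 0], [0, 0, -0.24, 0], [0, 0, -0.3, 0], [0, 0, -0.36, 0], [0, 0, -0.42, 0], [0, 0, -0.45, 0], [0, 0, -0.45, 0], [0, 0, -0.45, 0], [0, 0, -0.45, 0]],
  ],
)

```text
time_s: 40.63
eef_pos: [0.4739, 0.312, 0.3055]
eef_rot: [-0.001, 0.361, 0.932, -0.001]
wrist_force: [-0.8, -0.3, -4.0]
opening: 0.2
grasp_force: 59.0
```

Run:
```python
from h import *
print(ctrl.get_obs()["eef_pos"],ctrl.get_obs()["q"][5]);T=Tool()
p,d,K,M=save("w_uplift"); X=cloud(d,K,M); L=(X-T[:3,3])@T[:3,:3]
near=np.hypot(L[...,0],L[...,1])<.075; print("roof in tool frame");blobs(L,near&(L[...,2]>-.004)&(L[...,2]<.01),100)
for y in (51.4,11.4): print(goal([.5597,.0672,.31],np.radians(y)))
```

```text
[0.47392625 0.311966   0.30551753] -0.4585332015109428
roof in tool frame
39897 [321. 262.] mean [ 0.0216 -0.      0.0037] mid [0.0182 0.     0.0037] size [0.0831 0.1178 0.0032] rect [array([16.547 ,  0.1938]), array([ 90.0155, 124.4277]), np.float64(0.3962)]
237 [293. 419.] mean [-0.0543 -0.013   0.0037] mid [-0.0522 -0.0131  0.0037] size [0.0187 0.0042 0.0024] rect [array([-52.3285, -12.9472]), array([19.9182,  4.1866]), np.float64(1.4333)]
252 [350. 419.] mean [-0.054   0.0131  0.0036] mid [-0.0523  0.0133  0.0036] size [0.0176 0.0044 0.0024] rect [array([-51.7715,  13.2386]), array([ 4.228 , 19.1935]), np.float64(88.5641)]
[-0.5709 -0.3074 -0.0118 -0.0209]
[-0.5709 -0.3074 -0.0118  0.2013]
```

Call:
drive_tool(
  plan=[
    [[-0.03, -0.016, -0.012, 0], [-0.08, -0.043, -0.012, 0], [-0.14, -0.075, -0.012, 0], [-0.2, -0.108, -0.012, -0.021], [-0.27, -0.145, -0.012, -0.021], [-0.34, -0.183, -0.012, -0.021], [-0.41, -0.22, -0.012, -0.021], [-0.47, -0.253, -0.012, -0.021], [-0.52, -0.28, -0.012, -0.021], [-0.55, -0.296, -0.012, -0.021], [-0.565, -0.304, -0.012, -0.021], [-0.571, -0.307, -0.012, -0.021]],
  ],
)

```text
time_s: 41.68
eef_pos: [0.5608, 0.0667, 0.3117]
eef_rot: [-0.001, 0.331, 0.944, -0.0]
wrist_force: [-0.0, 0.8, -4.0]
opening: 0.198
grasp_force: 59.0
```

Call:
drive_tool(
  plan=[
    [[0, 0, 0, 0], [0, 0, 0, 0], [0, 0, 0, 0], [0, 0, 0, 0], [0, 0, 0, 0], [0, 0, 0, 0], [0, 0, 0, 0], [0, 0, 0, 0]],
  ],
)

```text
time_s: 42.35
eef_pos: [0.5608, 0.0678, 0.3125]
eef_rot: [0.0, 0.33, 0.944, 0.0]
wrist_force: [0.5, -0.1, -4.0]
opening: 0.201
grasp_force: 59.0
```

Run:
```python
from h import *
o=ctrl.get_obs();print(o["eef_pos"],o["q"][5],goal([.5597,.0672,.142],np.radians(51.4)));T=Tool()
for n in("top","side"):
    p,d,K,M=shot(n); X=cloud(d,K,M); z=X[...,2]; hsv=cv2.cvtColor(p,cv2.COLOR_RGB2HSV)
    m=(hsv[...,0]>8)&(hsv[...,0]<25)&(hsv[...,1]>180)&(np.hypot(X[...,0]-.56,X[...,1]-.067)<.09)&(z>.15)
    print(n);blobs(X,m,200); cv2.imwrite(f"pics/pre_{n}.png",p[:,:,::-1])
    w=(np.hypot(X[...,0]-.56,X[...,1]-.067)<.09)&(hsv[...,1]<50)&(hsv[...,2]>150)&(z<.04);blobs(X,w,5)
a=cv2.imread("pics/pre_top.png")[170:320,180:380];b=cv2.imread("pics/pre_side.png")[100:250+50,200:400]
cv2.imwrite("pics/pre.png",np.hstack([cv2.resize(a,(400,300)),cv2.resize(b,(400,400))[:300]]))
```

```text
[0.56080663 0.06782618 0.31250944] -0.9874509939397998 [ 1.200e-03 -3.000e-03  4.263e-01  2.000e-04]
top
680 [282. 248.] mean [0.5633 0.0193 0.296 ] mid [0.5575 0.0215 0.2559] size [0.1    0.0326 0.1126] rect [array([554.3355,  22.9086]), array([ 34.3384, 109.986 ]), np.float64(80.7474)]
9 [293. 259.] mean [0.5476 0.0149 0.0284] mid [0.5472 0.0154 0.0227] size [0.0119 0.0044 0.0187] rect [array([547.0456,  14.9594]), array([ 2.829 , 12.9208]), np.float64(77.5184)]
23 [299. 261.] mean [0.5438 0.0019 0.0127] mid [0.5439 0.0018 0.0116] size [0.0142 0.0097 0.0109] rect [array([543.9093,   2.0765]), array([ 8.5094, 13.6586]), np.float64(76.6533)]
side
31 [299. 260.] mean [0.5483 0.0154 0.0281] mid [0.548  0.0152 0.0274] size [0.013  0.0113 0.0091] rect [array([548.0787,  15.1166]), array([11.4278, 12.7364]), np.float64(79.9058)]
20 [299. 270.] mean [0.5446 0.0016 0.0126] mid [0.5449 0.0009 0.0128] size [0.013  0.0116 0.0058] rect [array([544.2733,   0.7672]), array([10.3937, 12.5265]), np.float64(71.1023)]
```

View pics/pre.png

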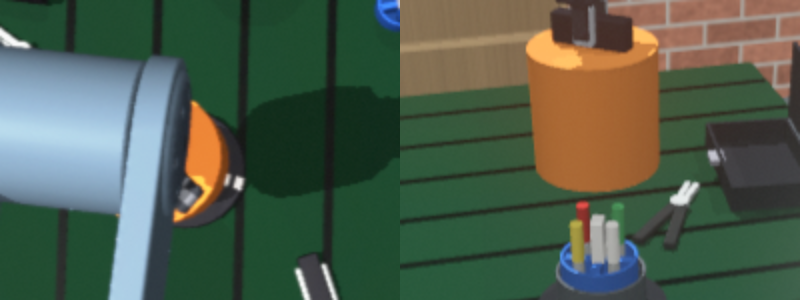

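The view shows the upper half hanging upright and centred over the drivers. Lowering in stages.

Call:
drive_tool(
  plan=[
    [[0.002, -0.003, 0.04, 0], [0.002, -0.003, 0.08, 0], [0.002, -0.003, 0.12, 0], [0.002, -0.003, 0.16, 0], [0.002, -0.003, 0.2, 0], [0.002, -0.003, 0.23, 0], [0.002, -0.003, 0.26, 0], [0.002, -0.003, 0.28, 0], [0.002, -0.003, 0.285, 0], [0.002, -0.003, 0.285, 0], [0.002, -0.003, 0.285, 0], [0.002, -0.003, 0.285, 0]],
  ],
)

```text
time_s: 43.45
eef_pos: [0.5602, 0.0672, 0.1996]
eef_rot: [0.001, 0.33, 0.944, 0.0]
wrist_force: [-0.1, 0.4, -3.7]
opening: 0.202
grasp_force: 58.9
```

Run:
```python
from h import *
o=ctrl.get_obs();print(o["eef_pos"],o["wrist_force"],goal([.5597,.0672,.142],np.radians(51.4)))
```

```text
[0.5601774  0.06715631 0.19955537] [-0.06855535  0.37671405 -3.69650114] [ 1.200e-03 -8.000e-04  1.439e-01  1.000e-04]
```

Call:
drive_tool(
  plan=[
    [[0, -0.001, 0.015, 0], [0, -0.001, 0.03, 0], [0, -0.001, 0.045, 0], [0, -0.001, 0.06, 0], [0, -0.001, 0.075, 0], [0, -0.001, 0.09, 0], [0, -0.001, 0.105, 0], [0, -0.001, 0.12, 0], [0, -0.001, 0.13, 0], [0, -0.001, 0.138, 0], [0, -0.001, 0.142, 0], [0, -0.001, 0.142, 0]],
  ],
)

```text
time_s: 44.45
eef_pos: [0.5591, 0.0669, 0.1413]
eef_rot: [-0.0, 0.33, 0.944, -0.0]
wrist_force: [0.3, -0.3, -3.6]
opening: 0.196
grasp_force: 59.0
```

Call:
drive_tool(
  plan=[
    [[0, 0, 0.002, 0], [0, 0, 0.004, 0], [0, 0, 0.006, 0], [0, 0, 0.007, 0], [0, 0, 0.007, 0]],
  ],
)

```text
time_s: 44.87
eef_pos: [0.5596, 0.0668, 0.1398]
eef_rot: [0.0, 0.33, 0.944, 0.0]
wrist_force: [-3.2, -1.5, 2.6]
opening: 0.203
grasp_force: 59.9
```

It is seated: z is 0.1398 and the flange carries the load. Now the 65° twist to the lug line.

Call:
drive_tool(
  plan=[
    [[0, 0, -0.001, 0.02], [0, 0, -0.001, 0.05], [0, 0, -0.001, 0.08], [0, 0, -0.001, 0.112], [0, 0, -0.001, 0.145], [0, 0, -0.001, 0.178], [0, 0, -0.001, 0.211], [0, 0, -0.001, 0.244], [0, 0, -0.001, 0.277], [0, 0, -0.001, 0.31, 0], [0, 0, -0.001, 0.34], [0, 0, -0.001, 0.361]],
  ],
)

```text
invalid input at $.plan[0][9]: expected 4 numbers
```

Call:
drive_tool(
  plan=[
    [[0, 0, -0.001, 0.02], [0, 0, -0.001, 0.05], [0, 0, -0.001, 0.08], [0, 0, -0.001, 0.112], [0, 0, -0.001, 0.145], [0, 0, -0.001, 0.178], [0, 0, -0.001, 0.211], [0, 0, -0.001, 0.244], [0, 0, -0.001, 0.277], [0, 0, -0.001, 0.31], [0, 0, -0.001, 0.34], [0, 0, -0.001, 0.361]],
  ],
)

```text
time_s: 45.87
eef_pos: [0.5598, 0.0669, 0.1398]
eef_rot: [0.001, 0.787, 0.617, 0.001]
wrist_force: [0.0, 0.3, -0.4]
opening: 0.196
grasp_force: 59.4
```

Call:
drive_tool(
  plan=[
    [[0, 0, 0, 0], [0, 0, 0, 0], [0, 0, 0, 0], [0, 0, 0, 0]],
  ],
)

```text
time_s: 46.2
eef_pos: [0.5598, 0.0669, 0.1398]
eef_rot: [0.0, 0.785, 0.619, 0.001]
wrist_force: [0.2, 0.2, 2.0]
opening: 0.195
grasp_force: 59.8
```

Call:
drive_tool(
  plan=[
    [[0, 0, 0, 0], [0, 0, 0, 0], [0, 0, 0, 0], [0, 0, 0, 0], [0, 0, -0.05, 0], [0, 0, -0.13, 0], [0, 0, -0.23, 0], [0, 0, -0.33, 0], [0, 0, -0.4, 0], [0, 0, -0.4, 0], [0, 0, -0.4, 0], [0, 0, -0.4, 0]],
  ],
  jaw=0,
)

```text
time_s: 47.2
eef_pos: [0.5587, 0.0669, 0.2983]
eef_rot: [-0.0, 0.786, 0.619, -0.001]
wrist_force: [-0.7, 0.9, -1.1]
opening: 1.002
grasp_force: 0.0
```

Run:
```python
from h import *
o=ctrl.get_obs();print(o["eef_pos"],o["q"][5])
p,d,K,M=save("w_fin"); X=cloud(d,K,M); z=X[...,2]; near=np.hypot(X[...,0]-.56,X[...,1]-.067)<.085
hsv=cv2.cvtColor(p,cv2.COLOR_RGB2HSV)
print("bar");blobs(X,near&(z>.162)&(z<.172)); print("roof");blobs(X,near&(z>.132)&(z<.14),100)
print("marks");blobs(X,near&(hsv[...,1]<70)&(hsv[...,2]>140)&(z<.03),8)
cv2.imwrite("pics/w_fin_c.png",cv2.resize(p[60:360,120:520],(800,600),interpolation=cv2.INTER_CUBIC)[:,:,::-1])
```

```text
[0.55870113 0.06691076 0.29829161] 0.14486964887633422
bar
2656 [323. 220.] mean [0.56   0.068  0.1658] mid [0.5598 0.0665 0.1652] size [0.0307 0.0757 0.0047] rect [array([559.4883,  65.8801]), array([79.4869, 17.9774]), np.float64(76.4405)]
roof
16334 [323. 206.] mean [0.5605 0.07   0.1361] mid [0.5596 0.0663 0.1361] size [0.1166 0.117  0.0033] rect [array([559.5665,  65.6963]), array([123.9129, 124.2106]), np.float64(17.963)]
marks
181 [323. 115.] mean [0.5755 0.133  0.0117] mid [0.5755 0.1328 0.008 ] size [0.0159 0.0122 0.013 ] rect [array([575.3066, 132.6234]), array([11.5616, 15.4126]), np.float64(76.2887)]
```

View pics/w_fin_c.png

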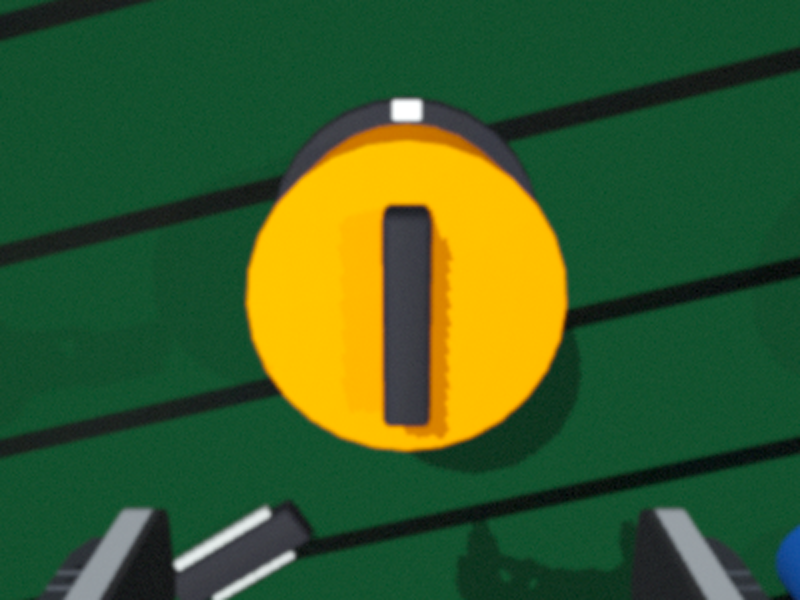

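The bar at (407,315) lines up with the white mark at (406,110). Its angle is 76.4°, matching the lug line, and the roof at 0.136 means fully seated. The gripper is clear.

```bash
python3 -c "
from bench import ctrl; print(ctrl.hand_in())"
```

```text
the job is handed in; nothing more can be done
None
```

The job is handed in: the blue inner canister and all four nut drivers are inside, and the orange upper half sits fully down with its bar on the lug line (76.4°), locked; no verdict came back.

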